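# Fetch the taper-shank arbor from under the carry tray and stand it in its socket

### The arm

A 6-joint arm with a two-finger parallel gripper is mounted at the origin on the work surface. World frame = base frame: x ahead of the robot, y to its left, z up, the work surface at z = 0. Lengths are in m, angles in degrees, forces in N, time in s.
With the tool pointing down it reaches from about 0.3 to 1 m from the base axis. Payload 5.1 kg.
Tool frame: the origin (TCP) lies at the centre of the arm's flange, where the gripper is bolted on; the fingertips stand 190 mm ahead of it and the grasp point (between the pads) lies 171 mm ahead of it; x points along the fingers, z is the direction in which the jaws open and shut, and the axes are right-handed (so a half turn about x gives the same grasp; the last joint's range is limited). The gripper opens to 95 mm and grips with 3 to 60 N. Pads are 20 mm wide; open, the fingers measure 119 mm over their backs; the gripper's body (75 mm by 180 mm) begins 59 mm behind the grasp point.
Start: joints at [-80.306, 7.093, 94.555, -0, 78.352, -4.733], TCP at [0.162, -0.63, 0.405] pointing down, gripper open.
Joint ranges: [-149.61, 149.61], [-58.7, 133.49], [1.44, 155.28], [-77.14, 257.14], [18.33, 153.61], [-166.67, 166.67]. Speed limits (degrees/s): [147.25, 147.25, 180, 180, 180, 180].

### API

Orientations are given as [roll, pitch, yaw] about the fixed x, y, z axes, in that order (R = Rz(yaw) Ry(pitch) Rx(roll)).
In Python, from plant import sensors, vision, sign_off gives the robot as it stands. The module is installed in compiled form; this text tells all that it offers.
- The arm moves only by the tool play_rows, never from a script. Its argument "series" is text: rows parted by semicolons, each of 5 numbers parted by spaces: the shift along the tool's x, y, z in m, then the turn about the tool's x in rad, then the gripper's target within -1 to 1 (fully open at 1, half-way at 0, shut at -1). In form: dx dy dz twist gripper; .... A call has 1 to 8 rows; each row shifts and turns the commanded pose from where the row before left it, along the tool's axes as they then stand; what a row does not reach is not made up. A row lasts 1/10 s, in which the tool goes at most 50 mm and 8.59 degrees, less where a joint would pass 70% of its speed; a pose out of reach is approached as far as the arm can. A call with a gripper value outside its range is refused whole. The fingers move at their own pace and stop on an object; "grip_force" is the grip in N (left out, the last holds). Time passes only in rows, so rows that do not move let the fingers close. It gives the time, the measured TCP pose, the force and the opening at its end, in the units of the state.
- sensors.get_obs(): the state, without advancing time (a new reading comes with each control period).
- vision.read_camera(name): name is "scene" or "top" or "wrist"; returns a dict with "color" (480x640x3 uint8, red, green, blue), "intrinsics" (3x3 intrinsics, pixels), "world_to_cam" (4x4, takes a point from world to camera coordinates); the wrist camera has in their place "T_tool_cam" (4x4, takes a point from camera to tool coordinates, whose origin is the TCP and whose axes are the tool frame's). Camera axes: x right, y down, z forward; pixel columns grow to the right and rows downward; lengths in m; the calibration is good to about 2 mm. A picture is of the moment at which its call begins: read the wrist's pose just before it. There is no depth.
- sign_off(): hands the job in, once; it reports no verdict.
The state is a dict: "time_s": time; "q": joint angles; "qd": joint speeds; "effort": joint torques, N m; "tcp_pos": TCP position; "ee_rot": TCP orientation; "wrist_force": force on the tool from outside, world axes, zero at the start; "moment": the same for the moment, N m; "grip_width": finger opening in m.
Only numpy, scipy, OpenCV 4.12 (cv2) and the standard library are available. Lean on these libraries where they do the work, as an engineer would, in place of code of your own. Each camera call takes 0.05 s, during which the arm holds its last target.

### The job

Lift the carry tray off the top of the pile of nested tool trays by its handle and set it down flat on the rubber mat. Then take the steel arbor out of the tray below, lay it in the wooden V-cradle and let go so that you can change your grip, and stand it upright, tapered shank down and fully home, in the block whose tapered socket it fits (the wider one). Drop nothing, and leave the lower trays, the bottle, the jar and the spanner where they are.

Things in the scene. Friction and masses are not known exactly. Their poses are not given: they have to be found in the camera images.
- carry_tray: Grey plastic tray, top of the pile of three: 184 long (its x) x 110 wide x 64 mm high, dark lip 2 mm proud, 0.4 kg. Its 172 x 98 mm foot, 10 mm high, sits 10 mm deep in the mouth of the tray below, 3 mm play all round. Steel handle over its middle. Some sockets are fixed in it. Origin: centre of its underside, z up.
- tool_tray: Middle tray, loose, same without handle, 54 mm below the carry tray; it stands in a like tray fixed to the bench. Walls 3 mm thick; above its underside: wall tops 64 mm, inner floor 14 mm, arbor axis 32 mm. Two V-notched ribs, 6 mm thick, at x = -21 and +55 mm hold the arbor along its x, head to +x, arbor origin at x = 17. Origin: centre of its underside, z up.
- arbor: Plain steel arbor, round, 150 mm long, 0.35 kg, axis along its x. From the tip: taper 40 long, 10 mm thick growing to 22; flange 32 thick, 8 long; plain shaft 18 thick, 90 long; dark head 28 thick, 12 long. Origin: on the axis, 92 mm from the tip, about 10 mm headward of the balance point; +x points from tip to head. Starts in the middle tray.
- arbor_tip (a point): Centre of the small end of the arbor's tapered shank (arbor x = -92 mm).
- arbor_flange (a point): On the arbor's axis, at the flange's face next to the taper (arbor x = -52 mm). When the arbor is fully home this point lies at the mouth of the socket.
- mat: Black rubber mat, 260 (its x) x 180 (its y) x 3 mm thick, fixed to the bench. Origin: centre of its underside.
- cradle_seat (a point): Wooden cradle fixed to the bench: base 120 (its x) x 50 x 12 mm high, two V notches 76 mm apart (x = -38 and +38), each in an upright 8 thick, 44 wide across. This point: where the origin of an arbor lying in both notches comes (either way round), 50 mm above the bench; x is the line the arbor lies along. The shaft is free between the notches.
- wide_block_mouth (a point): Aluminium block 64 x 64 x 60 mm high, fixed to the bench, with the wider upright tapered socket, which fits the arbor: 24 mm across at the mouth, 12 mm at 40 mm deep, about 1 mm play all round, 47 mm deep. This point: centre of the mouth, on the block's top face; z up.
- narrow_block_mouth (a point): A like block with a narrower tapered socket, 13 mm across at the mouth, which the arbor does not fit. This point: centre of the mouth. The two blocks may stand either way round.
- oil_bottle: White plastic bottle, 68 mm thick, 190 mm high, standing. Origin: centre of its underside. Bystander.
- jar: Glass jar with a steel lid, 66 mm thick, 85 mm high. Origin: centre of its underside. Bystander.
- spanner: Steel spanner lying on the bench, lying along its x. Bystander.
- handle (a point): Middle of the carry tray's round handle bar: 14 mm thick, along the tray's x, free for 80 mm between two posts, bar axis 88 mm above the tray's underside (74 mm above its inner floor).
Not all that is in view belongs to the job. Leave any pink look-alike of the part that bears wide_block_mouth alone.

How it is judged:
By the outcome, as a careful person would: the job done as asked, in the order asked, and still so for the second after the job is handed in, with the robot touching nothing.
It also fails if it takes over 67 s, if anything falls off the work surface, if the arm or the gripper's body presses on something with over 40 N, if the wrist force passes 120 N, or if a joint passes its speed limit or range.

## Working session

There is one attempt and no reset: what is moved stays moved. The work goes in short steps, Python scripts to look and compute and a tool call to move; the robot and the scene stay as the last step left them, time stands still between calls to the robot, and variables do not carry over. Pictures are saved under pics/ and viewed, and the job is handed in when it is done.

Besides the shell and the picture viewer there is one more tool, called after "Call:" as name(argument=value, ...) on one line, values as JSON. play_rows: Moves the arm, as the interface text tells. Its arguments: {"type":"object","properties":{"series":{"type":"string"},"grip_force":{"type":"number"}},"required":["series"]}

```bash
mkdir -p pics
cat > h.py <<'E'
import numpy as np, cv2
from plant import sensors, vision, sign_off
from scipy.spatial.transform import Rotation as R
def grab(name,fn):
    o=sensors.get_obs(); c=vision.read_camera(name)
    cv2.imwrite('pics/'+fn+'.png',c['color'][:,:,::-1])
    d=dict(K=np.array(c['intrinsics']))
    if name=='wrist':
        T=np.eye(4);T[:3,:3]=R.from_euler('xyz',o['ee_rot'],degrees=True).as_matrix();T[:3,3]=o['tcp_pos']
        d['W']=np.linalg.inv(T@np.array(c['T_tool_cam']))
    else: d['W']=np.array(c['world_to_cam'])
    np.savez('pics/'+fn+'.npz',**d); return o
def atz(fn,u,v,z):
    d=np.load('pics/'+fn+'.npz');Ci=np.linalg.inv(d['W']);r=Ci[:3,:3]@np.linalg.inv(d['K'])@[u,v,1];o=Ci[:3,3]
    return o+r*(z-o[2])/r[2]
def proj(fn,p):
    d=np.load('pics/'+fn+'.npz');c=d['W'][:3,:3]@np.array(p)+d['W'][:3,3];q=d['K']@c;return q[:2]/q[2]
def crop(fn,x0,y0,x1,y1,s,out):
    im=cv2.imread('pics/'+fn+'.png')[y0:y1,x0:x1];cv2.imwrite('pics/'+out+'.png',cv2.resize(im,None,fx=s,fy=s,interpolation=cv2.INTER_CUBIC))
E
python3 - <<'E'
from h import *
for n in ['scene','top','wrist']:
    o=grab(n,n+'0'); d=np.load('pics/'+n+'0.npz'); print(n,np.linalg.inv(d['W']).round(3).tolist(),d['K'].round(1).tolist())
print(o)
E
```

```text
scene [[-0.837, 0.462, -0.292, 0.977], [0.547, 0.698, -0.463, 0.588], [-0.01, -0.548, -0.837, 1.26], [0.0, 0.0, 0.0, 1.0]] [[533.5, 0.0, 327.2], [0.0, 533.5, 236.8], [0.0, 0.0, 1.0]]
top [[0.01, -0.98, 0.199, 0.39], [-1.0, -0.01, 0.002, -0.044], [-0.0, -0.199, -0.98, 1.161], [0.0, 0.0, 0.0, 1.0]] [[500.9, 0.0, 321.9], [0.0, 500.9, 236.8], [0.0, 0.0, 1.0]]
wrist [[0.25, -0.94, -0.231, 0.225], [-0.968, -0.243, -0.058, -0.613], [-0.002, 0.238, -0.971, 0.383], [0.0, 0.0, 0.0, 1.0]] [[359.4, 0.0, 324.5], [0.0, 359.4, 237.9], [0.0, 0.0, 1.0]]
{'time_s': 0.1, 'q': array([-8.03043453e+01,  7.12998826e+00,  9.46250891e+01, -1.59584321e-03,
        7.83530426e+01, -4.73053986e+00]), 'qd': array([-0.0687971 , -0.00825729, -0.1895215 ,  0.01890093,  0.03529128,
        0.01206611]), 'effort': array([ 9.42538463e-04, -4.18880224e+01, -3.61096108e+01,  7.76714017e-02,
        4.61837417e-02, -6.67263748e-05]), 'tcp_pos': array([ 0.16189077, -0.6292871 ,  0.40361911]), 'ee_rot': array([176.09734888,  89.89186878, 100.52386711]), 'wrist_force': array([-0.5934082 , -0.18136524,  0.38822804]), 'moment': array([ 0.02832008,  0.02028612, -0.00472982]), 'grip_width': 0.09492442067725289}
```

View pics/top0.png

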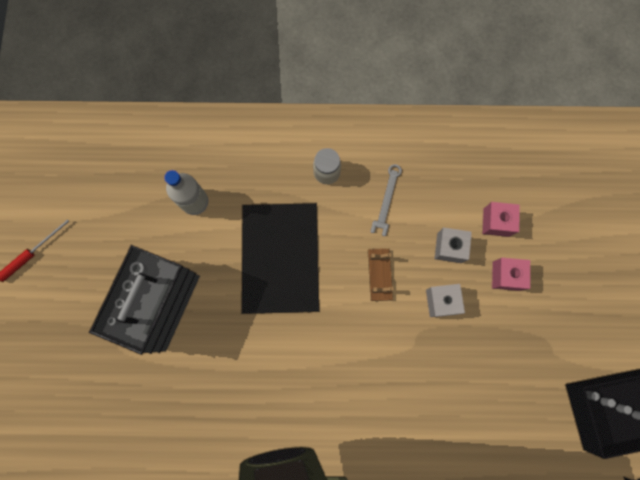

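View pics/scene0.png

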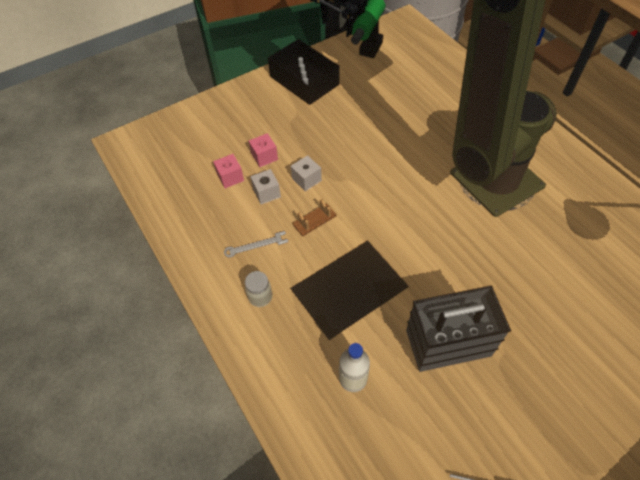

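View pics/wrist0.png

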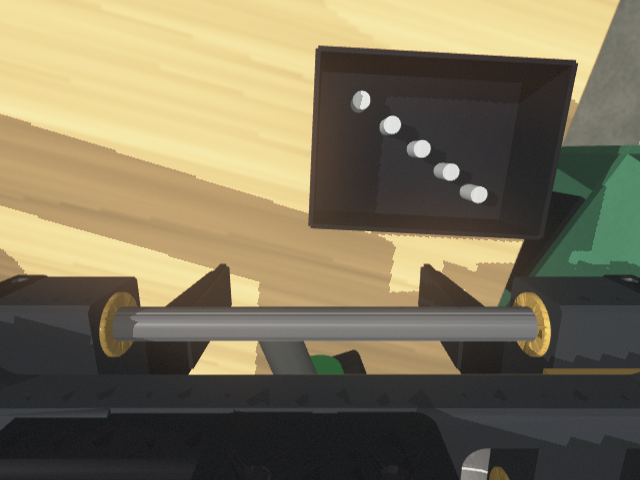

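The top view shows the pile near (145,300), mat (280,258), cradle (381,275), grey blocks (454,245) and (446,300), and pink look-alikes to their right. I'll enlarge these.

Run:
```python
from h import *
crop('top0',80,230,210,360,6,'c1');crop('top0',350,210,480,330,6,'c2')
crop('scene0',400,270,520,380,6,'c3');crop('scene0',200,130,350,250,5,'c4')
o=sensors.get_obs();M=R.from_euler('xyz',o['ee_rot'],degrees=True).as_matrix();print(M.round(3))
```

```text
[[-0.     0.968  0.249]
 [ 0.002  0.249 -0.968]
 [-1.     0.    -0.002]]
```

View pics/c1.png

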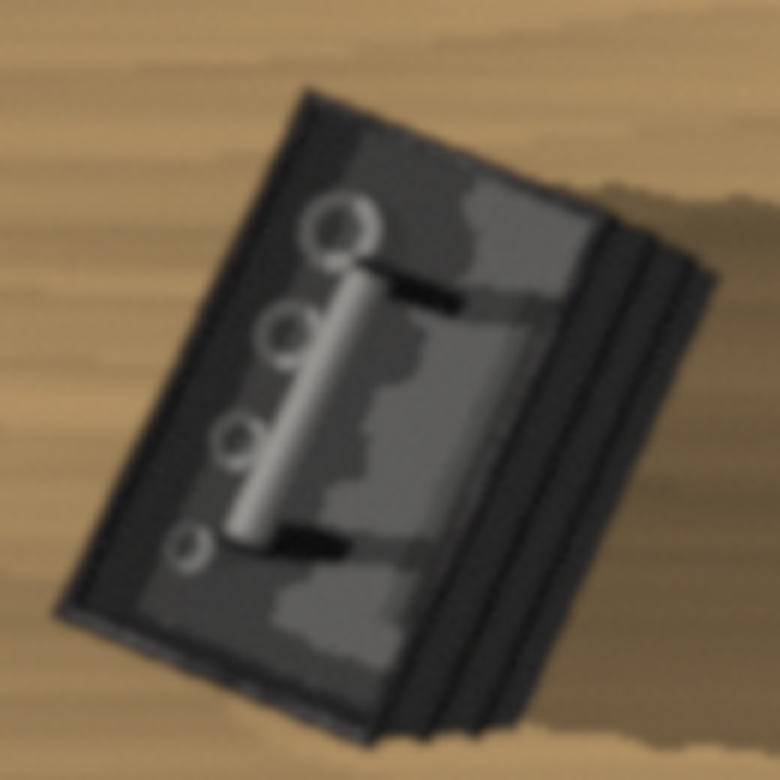

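View pics/c2.png

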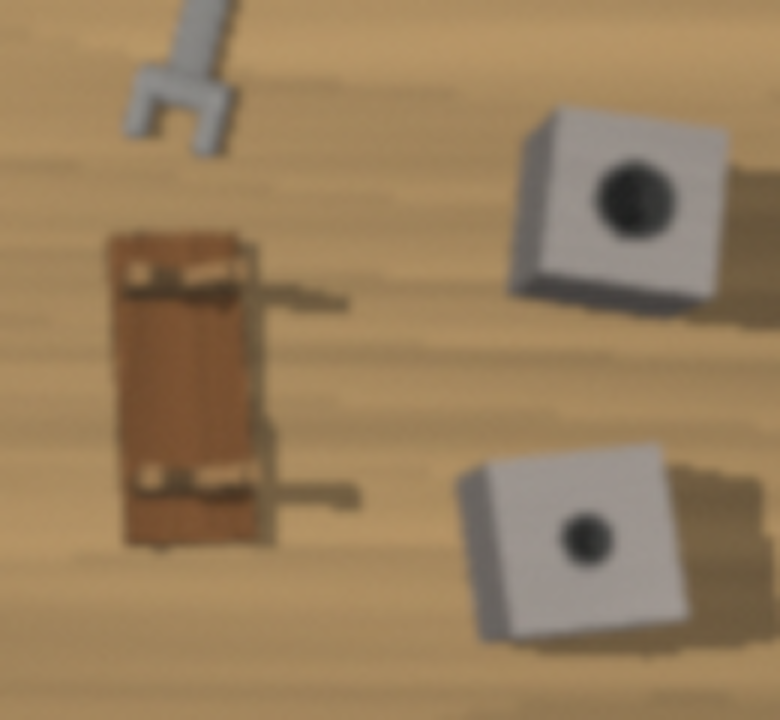

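View pics/c3.png

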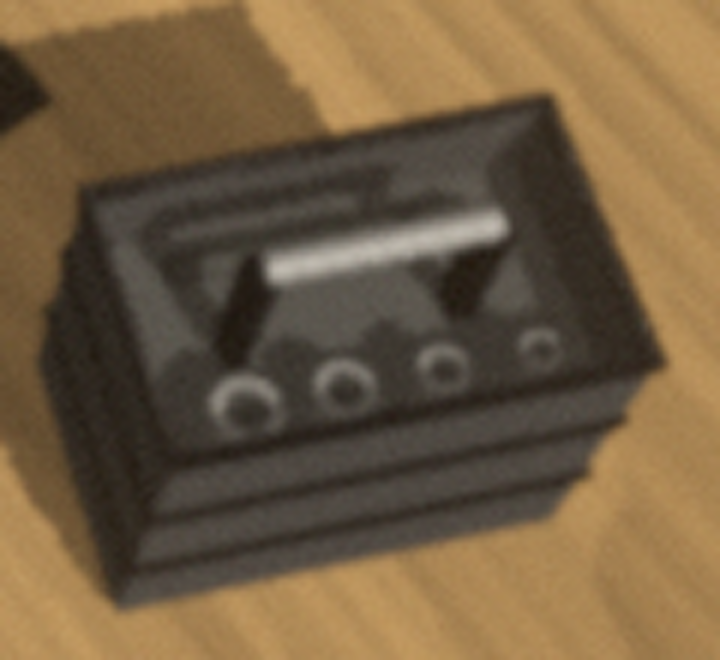

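View pics/c4.png

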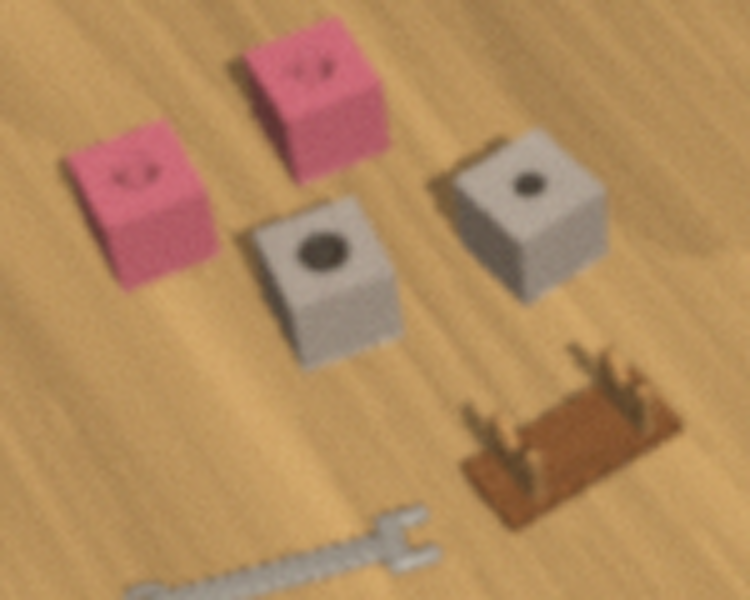

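Run:
```python
from h import *
def t(c,x,y): 
    return {'c1':(80+x/6,230+y/6),'c2':(350+x/6,210+y/6),'c3':(400+x/6,270+y/6),'c4':(200+x/5,130+y/5)}[c]
def P(l,fn,uv,z): p=atz(fn,*uv,z);print(l,p.round(4));return p[:2]
a=P('h end top','top0',t('c1',368,278),.198);b=P('','top0',t('c1',245,535),.198);print((a+b)/2,np.linalg.norm(a-b),np.degrees(np.arctan2(*(a-b)[::-1])))
a=P('h scene','scene0',t('c3',503,222),.198);b=P('','scene0',t('c3',270,270),.198);print((a+b)/2,np.linalg.norm(a-b),np.degrees(np.arctan2(*(a-b)[::-1])))
q=[P('rim','top0',t('c1',*x),.172) for x in [(308,90),(610,220),(370,742),(58,612)]];print(np.mean(q,0),[np.linalg.norm(q[i]-q[(i+1)%4]) for i in range(4)],np.degrees(np.arctan2(*((q[0]+q[1]-q[2]-q[3])[::-1]))))
q=[P('rims','scene0',t('c3',*x),.172) for x in [(85,188),(550,95),(662,368),(180,462)]];print(np.mean(q,0),[np.linalg.norm(q[i]-q[(i+1)%4]) for i in range(4)],np.degrees(np.arctan2(*((q[1]+q[2]-q[0]-q[3])[::-1]))))
P('wide','top0',t('c2',636,200),.06);P('wide sc','scene0',t('c4',322,251),.06)
P('narrow','top0',t('c2',587,539),.06)
q=[P('cr','top0',t('c2',*x),.012) for x in [(108,236),(240,234),(252,543),(125,545)]];print(np.mean(q,0),[np.linalg.norm(q[i]-q[(i+1)%4]) for i in range(4)],np.degrees(np.arctan2(*((q[0]+q[1]-q[2]-q[3])[::-1]))))
q=[P('crs','scene0',t('c4',*x),.012) for x in [(463,465),(515,530),(683,425),(632,365)]];print(np.mean(q,0),[np.linalg.norm(q[i]-q[(i+1)%4]) for i in range(4)],np.degrees(np.arctan2(*((q[0]+q[1]-q[2]-q[3])[::-1]))))
q=[P('mat','top0',x,.003) for x in [(242,205),(318,203),(320,311),(242,313)]];print(np.mean(q,0),[np.linalg.norm(q[i]-q[(i+1)%4]) for i in range(4)],np.degrees(np.arctan2(*((q[0]+q[1]-q[2]-q[3])[::-1]))))
```

```text
h end top [0.505  0.3056 0.198 ]
 [0.4231 0.3378 0.198 ]
[0.46405354 0.32169196] 0.08806289889981947 -21.444420075923173
h scene [0.4208 0.3422 0.198 ]
 [0.5037 0.3103 0.198 ]
[0.46223332 0.32628298] 0.08884657131493397 158.9663332166229
rim [0.571  0.3403 0.172 ]
rim [0.5283 0.2364 0.172 ]
rim [0.3589 0.3021 0.172 ]
rim [0.3988 0.4063 0.172 ]
[0.46425056 0.32128266] [np.float64(0.11239395022726816), np.float64(0.1816618252517531), np.float64(0.11154881369849486), np.float64(0.18448297832168092)] -21.095655109855535
rims [0.5282 0.2395 0.172 ]
rims [0.3559 0.3061 0.172 ]
rims [0.3988 0.4115 0.172 ]
rims [0.5673 0.3435 0.172 ]
[0.46256404 0.3251495 ] [np.float64(0.18475630656483488), np.float64(0.11380052019032778), np.float64(0.18164712523503582), np.float64(0.11113464049548485)] 158.44402090373265
wide [ 0.6027 -0.3418  0.06  ]
wide sc [ 0.6019 -0.3405  0.06  ]
narrow [ 0.4767 -0.3185  0.06  ]
cr [ 0.5956 -0.1493  0.012 ]
cr [ 0.597  -0.2005  0.012 ]
cr [ 0.4777 -0.2031  0.012 ]
cr [ 0.4764 -0.1548  0.012 ]
[ 0.53668461 -0.17693723] [np.float64(0.051243373966274076), np.float64(0.11928943522396088), np.float64(0.04829788870908515), np.float64(0.1193271994892913)] 1.9297286475713227
crs [ 0.5971 -0.1966  0.012 ]
crs [ 0.5957 -0.1426  0.012 ]
crs [ 0.4773 -0.1507  0.012 ]
crs [ 0.4782 -0.2029  0.012 ]
[ 0.53707681 -0.17317122] [np.float64(0.05403624220360252), np.float64(0.11870905106984583), np.float64(0.052201401285333376), np.float64(0.11906177030286784)] 3.456254415450348
mat [0.7017 0.15   0.003 ]
mat [ 0.7085 -0.0315  0.003 ]
mat [ 0.4528 -0.0391  0.003 ]
mat [0.4464 0.1393 0.003 ]
[0.57736937 0.05466459] [np.float64(0.18163459763471335), np.float64(0.25587078195914686), np.float64(0.17847445770162357), np.float64(0.25554295299903274)] 2.052998284390857
```

```bash
cat >> h.py <<'E'
def pose():
    o=sensors.get_obs();M=R.from_euler('xyz',o['ee_rot'],degrees=True).as_matrix()
    return np.array(o['tcp_pos']),np.degrees(np.arctan2(M[1,2],M[0,2])),o
def plan(p1,yaw1,n,g,p0=None,yaw0=None):
    if p0 is None: p0,yaw0,_=pose()
    p0=np.array(p0);p1=np.array(p1);dy=(yaw1-yaw0+180)%360-180;rows=[]
    cp=p0.copy();cy=yaw0
    for i in range(n):
        t=p0+(p1-p0)*(i+1)/n;d=t-cp;c=np.radians(cy)
        z=np.array([np.cos(c),np.sin(c)]);y=np.array([-z[1],z[0]])
        r=[round(-d[2],3),round(d[:2]@y,3),round(d[:2]@z,3),round(-np.radians(dy/n),3)]
        rows.append(r)
        cp=cp+np.array([*(r[1]*y+r[2]*z),-r[0]]);cy-=np.degrees(r[3])
    for k in range(0,n,8): print('; '.join(' '.join('%g'%v for v in r+[g]) for r in rows[k:k+8]))
    print('end',cp.round(4),round(cy,2))
    return cp,cy
def st():
    p,y,o=pose();print('t',round(o['time_s'],2),p.round(4),'yaw',round(y,2),'w',round(o['grip_width'],4),'F',np.round(o['wrist_force'],2),'M',np.round(o['moment'],3),'q',np.round(o['q'],1))
E
python3 -c "
from h import *
plan([.4635,.324,.45],68.8,24,0.3)"
```

```text
-0.002 0.022 -0.035 -0.105 0.3; -0.002 0.026 -0.033 -0.105 0.3; -0.002 0.029 -0.03 -0.105 0.3; -0.002 0.032 -0.027 -0.105 0.3; -0.002 0.034 -0.023 -0.105 0.3; -0.002 0.037 -0.02 -0.105 0.3; -0.001 0.039 -0.015 -0.105 0.3; -0.002 0.04 -0.012 -0.105 0.3
-0.002 0.041 -0.007 -0.105 0.3; -0.002 0.041 -0.003 -0.105 0.3; -0.002 0.042 0.002 -0.105 0.3; -0.002 0.041 0.006 -0.105 0.3; -0.002 0.041 0.01 -0.105 0.3; -0.002 0.039 0.014 -0.105 0.3; -0.002 0.037 0.019 -0.105 0.3; -0.002 0.035 0.022 -0.105 0.3
-0.002 0.033 0.026 -0.105 0.3; -0.002 0.03 0.029 -0.105 0.3; -0.002 0.027 0.032 -0.105 0.3; -0.002 0.023 0.034 -0.105 0.3; -0.001 0.019 0.037 -0.105 0.3; -0.002 0.015 0.039 -0.105 0.3; -0.002 0.012 0.04 -0.105 0.3; -0.002 0.007 0.041 -0.105 0.3
end [0.463  0.324  0.4498] 68.81
```

Call:
play_rows(series="-0.002 0.022 -0.035 -0.105 0.3; -0.002 0.026 -0.033 -0.105 0.3; -0.002 0.029 -0.03 -0.105 0.3; -0.002 0.032 -0.027 -0.105 0.3; -0.002 0.034 -0.023 -0.105 0.3; -0.002 0.037 -0.02 -0.105 0.3; -0.001 0.039 -0.015 -0.105 0.3; -0.002 0.04 -0.012 -0.105 0.3")

```text
time_s: 0.95
tcp_pos: [0.2624, -0.3097, 0.4194]
ee_rot: [112.1, 90.0, 84.9]
wrist_force: [1.1, -0.5, 1.4]
grip_width: 0.062
```

Call:
play_rows(series="-0.002 0.041 -0.007 -0.105 0.3; -0.002 0.041 -0.003 -0.105 0.3; -0.002 0.042 0.002 -0.105 0.3; -0.002 0.041 0.006 -0.105 0.3; -0.002 0.041 0.01 -0.105 0.3; -0.002 0.039 0.014 -0.105 0.3; -0.002 0.037 0.019 -0.105 0.3; -0.002 0.035 0.022 -0.105 0.3")

```text
time_s: 1.75
tcp_pos: [0.363, 0.0075, 0.4358]
ee_rot: [-32.0, 89.9, -11.1]
wrist_force: [0.2, -0.8, 0.2]
grip_width: 0.0615
```

Call:
play_rows(series="-0.002 0.033 0.026 -0.105 0.3; -0.002 0.03 0.029 -0.105 0.3; -0.002 0.027 0.032 -0.105 0.3; -0.002 0.023 0.034 -0.105 0.3; -0.001 0.019 0.037 -0.105 0.3; -0.002 0.015 0.039 -0.105 0.3; -0.002 0.012 0.04 -0.105 0.3; -0.002 0.007 0.041 -0.105 0.3")

```text
time_s: 2.55
tcp_pos: [0.4631, 0.3257, 0.4504]
ee_rot: [157.0, 90.0, -133.9]
wrist_force: [1.0, -0.3, 0.6]
grip_width: 0.0614
```

```bash
python3 -c "
from h import *
st();grab('wrist','w1');st();print(proj('w1',[.4635,.324,.198]))"
```

```text
t 2.55 [0.4631 0.3257 0.4504] yaw 69.1 w 0.0614 F [ 1.02 -0.29  0.58] M [ 0.054 -0.223 -0.028] q [ 29.7  -4.9 102.4  -0.   82.6 -39.4]
t 2.6 [0.4642 0.3294 0.4499] yaw 69.4 w 0.0617 F [-1.22  0.5  -0.02] M [ 0.06  -0.04  -0.004] q [ 29.9  -4.5 102.1   0.2  82.4 -39.5]
[324.26854307 254.47135614]
```

View pics/w1.png

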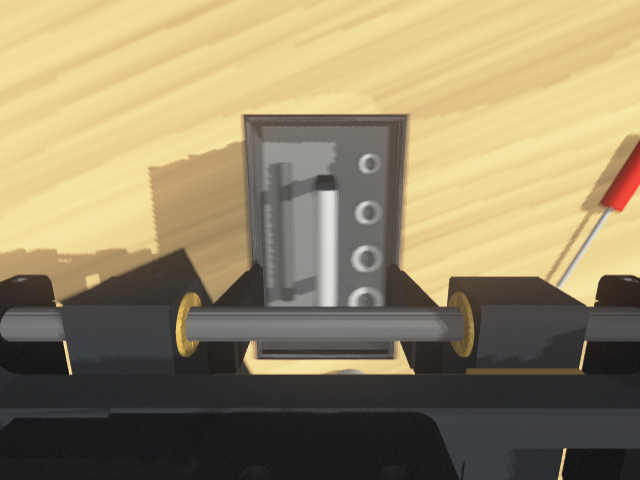

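```bash
python3 -c "
from h import *
st()
for v in (190,250): print(atz('w1',326,v,.203)[:2])
print(proj('w1',[.4225,.340,.203]),proj('w1',[.5045,.308,.203]))
plan([.4635,.3245,.368],68.9,4,0.3)"
```

```text
t 2.6 [0.4642 0.3294 0.4499] yaw 69.4 w 0.0617 F [-1.22  0.5  -0.02] M [ 0.06  -0.04  -0.004] q [ 29.9  -4.5 102.1   0.2  82.4 -39.5]
[0.42313107 0.34056478]
[0.45968723 0.32667327]
[324.80163784 189.37893325] [323.75889482 318.16013378]
0.02 -0 -0.001 0.002 0.3; 0.021 -0.001 -0.001 0.002 0.3; 0.02 0 -0.002 0.002 0.3; 0.021 -0 -0.001 0.002 0.3
end [0.4634 0.3244 0.3679] 68.94
```

Call:
play_rows(series="0.025 0 0 0 0.3; 0.025 0 0 0 0.3; 0.02 0 0 0 0.3; 0.012 0 0.001 0 0.3; 0 0 0 0 0.3; 0 0 0 0 0.3")

```text
time_s: 3.2
tcp_pos: [0.4636, 0.3248, 0.3694]
ee_rot: [-38.1, 90.0, 30.7]
wrist_force: [-0.5, -0.1, 0.4]
grip_width: 0.062
```

```bash
python3 -c "
from h import *
st();grab('wrist','w2')"
```

```text
t 3.2 [0.4636 0.3248 0.3694] yaw 68.81 w 0.062 F [-0.49 -0.09  0.44] M [ 0.1   -0.216  0.015] q [ 29.6  -2.1 107.5   0.   74.5 -39.2]
```

View pics/w2.png

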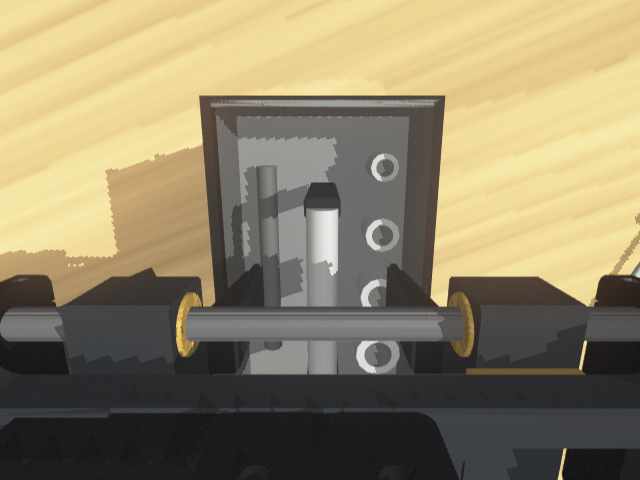

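Call:
play_rows(series="0.001 0 0 0 -0.4; 0 0 0 0 -0.7; 0 0 0 0 -1; 0 0 0 0 -1; 0 0 0 0 -1; 0 0 0 0 -1; 0 0 0 0 -1", grip_force=45)

```text
time_s: 3.95
tcp_pos: [0.4634, 0.3246, 0.3677]
ee_rot: [177.3, 89.9, -113.9]
wrist_force: [-0.2, -1.4, 2.4]
grip_width: 0.0131
```

Call:
play_rows(series="-0.005 0 0 0 -1; -0.01 0 0 0 -1; -0.015 0 0 0 -1; -0.02 0 0 0 -1; -0.025 0 0 0 -1; -0.025 0 0 0 -1; 0 0 0 0 -1")

```text
time_s: 4.65
tcp_pos: [0.4638, 0.325, 0.4739]
ee_rot: [-38.7, 89.4, 30.1]
wrist_force: [0.3, 0.4, -2.8]
grip_width: 0.0134
```

```bash
python3 -c "
from h import *
st();grab('scene','s2');grab('top','t2');st()
crop('s2',380,150,560,390,3,'c5');crop('t2',60,180,240,380,4,'c6')
plan([.5774,.057,.46],92.3,12,-1,[.4635,.3245,.4684],68.8)"
```

```text
t 4.65 [0.4638 0.325  0.4739] yaw 68.82 w 0.0134 F [ 0.34  0.43 -2.79] M [ 0.035 -0.192 -0.076] q [ 29.6  -5.6 100.7   0.   84.3 -39.2]
t 4.75 [0.4634 0.3247 0.4686] yaw 68.81 w 0.0126 F [ 0.2   0.34 -4.59] M [ 0.022 -0.13  -0.047] q [ 29.6  -5.4 101.1   0.   84.2 -39.2]
0.001 -0.017 -0.017 -0.034 -1; 0 -0.016 -0.018 -0.034 -1; 0.001 -0.016 -0.019 -0.034 -1; 0.001 -0.015 -0.019 -0.034 -1; 0.001 -0.014 -0.019 -0.034 -1; 0 -0.014 -0.02 -0.034 -1; 0.001 -0.013 -0.021 -0.034 -1; 0.001 -0.012 -0.02 -0.034 -1
0 -0.012 -0.022 -0.034 -1; 0.001 -0.011 -0.021 -0.034 -1; 0.001 -0.01 -0.022 -0.034 -1; 0 -0.01 -0.023 -0.034 -1
end [0.5779 0.0567 0.4604] 92.18
```

View pics/c5.png

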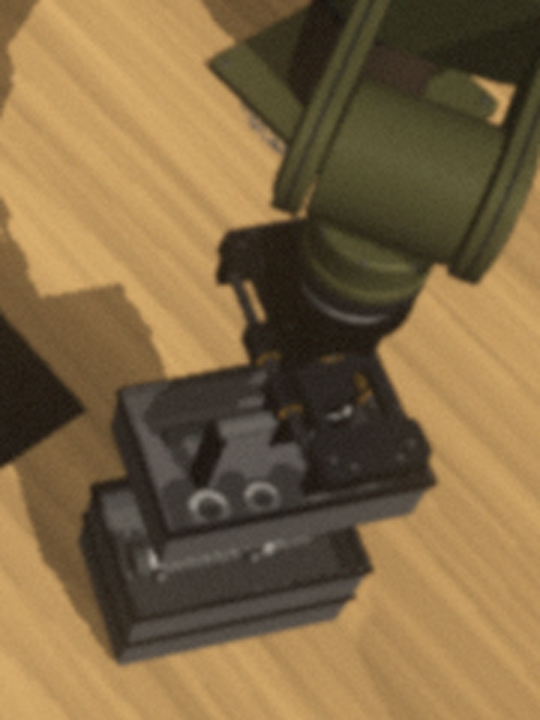

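View pics/c6.png

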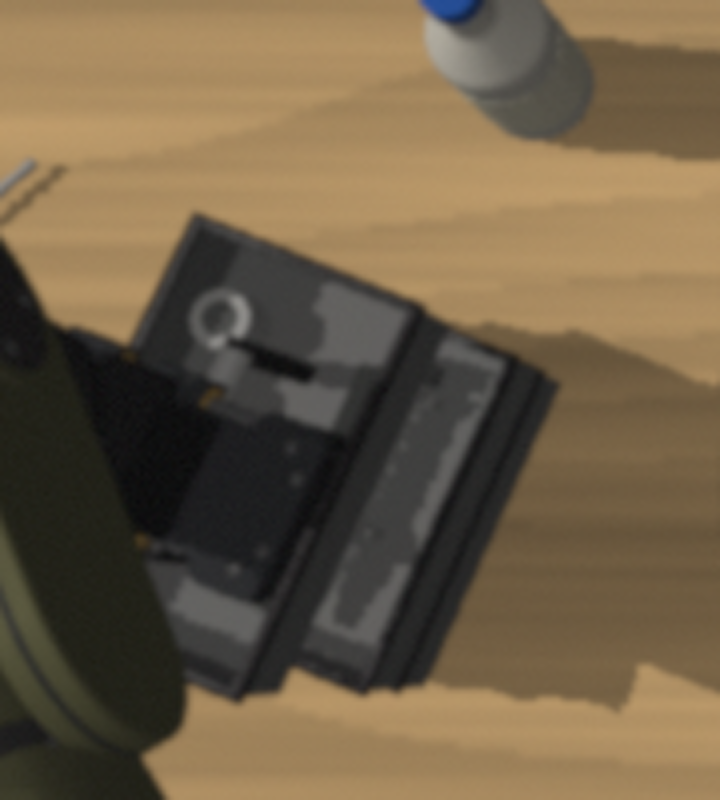

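Call:
play_rows(series="0 -0.017 -0.017 -0.034 -1; 0 -0.016 -0.018 -0.034 -1; 0.001 -0.016 -0.019 -0.034 -1; 0.001 -0.015 -0.019 -0.034 -1; 0.001 -0.014 -0.019 -0.034 -1; 0 -0.014 -0.02 -0.034 -1; 0.001 -0.013 -0.021 -0.034 -1; 0.001 -0.012 -0.02 -0.034 -1")

```text
time_s: 5.55
tcp_pos: [0.5389, 0.1458, 0.4602]
ee_rot: [105.5, 89.8, -170.0]
wrist_force: [0.4, 0.2, -3.7]
grip_width: 0.0131
```

Call:
play_rows(series="0 -0.012 -0.022 -0.034 -1; 0.001 -0.011 -0.021 -0.034 -1; 0.001 -0.01 -0.022 -0.034 -1; 0 -0.01 -0.023 -0.034 -1; 0.03 0 0 0 -1; 0.04 0 0 0 -1; 0.04 0 0 0 -1; 0.04 0 0 0 -1")

```text
time_s: 6.35
tcp_pos: [0.5768, 0.0568, 0.3071]
ee_rot: [87.1, 89.8, 179.3]
wrist_force: [1.3, -0.5, -3.7]
grip_width: 0.0126
```

Call:
play_rows(series="0.02 0 0 0 -1; 0.008 0 0 0 -1; 0 0 0 0 -1; 0 0 0 0 -1")

```text
time_s: 6.75
tcp_pos: [0.5783, 0.0569, 0.2837]
ee_rot: [-89.7, 89.9, 2.5]
wrist_force: [0.0, 0.6, -3.5]
grip_width: 0.0128
```

```bash
python3 -c "
from h import *
st();grab('scene','s3');st()
crop('s3',280,180,460,380,4,'c7')"
```

```text
t 6.75 [0.5783 0.0569 0.2837] yaw 92.19 w 0.0128 F [ 0.02  0.58 -3.5 ] M [ 0.082 -0.147  0.065] q [  0.3   4.5 109.5   0.   65.9 -91.9]
t 6.8 [0.5785 0.0569 0.2845] yaw 92.19 w 0.013 F [ 0.83  0.23 -3.79] M [ 0.013 -0.132 -0.032] q [  0.3   4.5 109.5  -0.   65.9 -91.9]
```

View pics/c7.png

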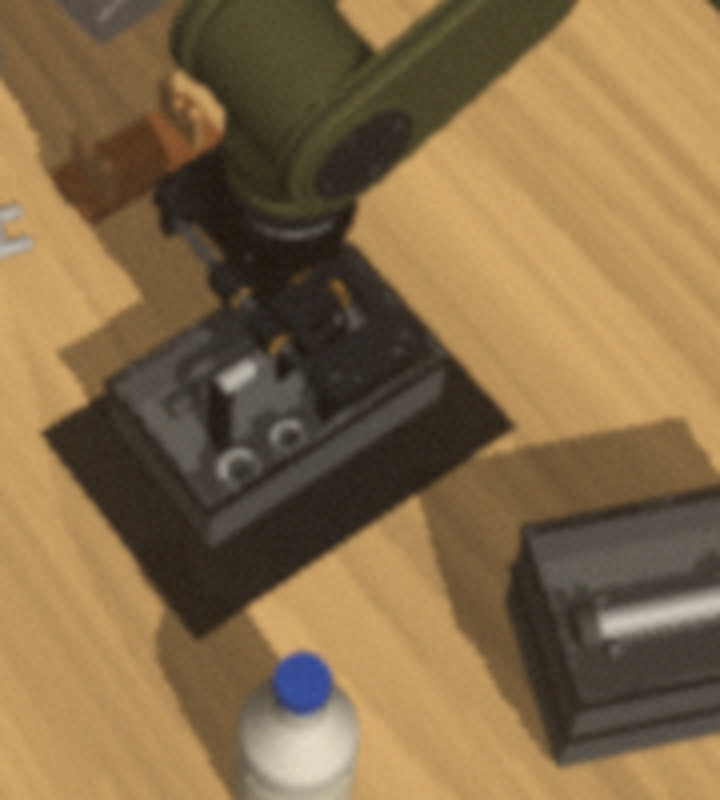

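Call:
play_rows(series="0.008 0 0 0 -1; 0.006 0 0 0 -1; 0.003 0 0 0 -1; 0.002 0 0 0 -1; 0.002 0 0 0 -1; 0.001 0 0 0 -1; 0 0 0 0 -1")

```text
time_s: 7.5
tcp_pos: [0.5779, 0.057, 0.2627]
ee_rot: [84.0, 89.9, 176.2]
wrist_force: [-7.4, 0.2, 7.8]
grip_width: 0.0129
```

```bash
python3 -c "
from h import *
st()"
```

```text
t 7.5 [0.5779 0.057  0.2627] yaw 92.19 w 0.0129 F [-7.44  0.21  7.75] M [ 0.115  1.11  -0.04 ] q [  0.3   5.9 110.2   0.   63.9 -91.9]
```

Call:
play_rows(series="0 0 0 0 -0.7; 0 0 0 0 -0.5; 0 0 0 0 -0.2; 0 0 0 0 0.1; 0 0 0 0 0.1; -0.01 0 0 0 0.1; -0.03 0 0 0 0.1; -0.04 0 0 0 0.1")

```text
time_s: 8.3
tcp_pos: [0.5771, 0.0569, 0.3398]
ee_rot: [88.1, 89.7, -179.7]
wrist_force: [0.7, -0.7, -1.1]
grip_width: 0.0527
```

```bash
python3 -c "
from h import *
st();
a=plan([.53,.20,.45],80,6,0.1)
plan([.47,.30,.46],68.8,4,0.1,*a)"
```

```text
t 8.3 [0.5771 0.0569 0.3398] yaw 92.19 w 0.0527 F [ 0.73 -0.73 -1.12] M [ 0.097 -0.16  -0.018] q [  0.3   1.2 107.2   0.   71.9 -91.9]
-0.018 0.007 0.024 0.035 0.1; -0.019 0.008 0.024 0.035 0.1; -0.018 0.008 0.024 0.035 0.1; -0.018 0.01 0.023 0.035 0.1; -0.019 0.01 0.023 0.035 0.1; -0.018 0.011 0.022 0.035 0.1
end [0.5299 0.1996 0.4498] 80.15
-0.003 0.019 0.022 0.05 0.1; -0.002 0.02 0.021 0.05 0.1; -0.003 0.021 0.02 0.05 0.1; -0.002 0.023 0.02 0.05 0.1
end [0.4697 0.3006 0.4598] 68.7
```

```bash
python3 -c "
from h import *
plan([.525,.30,.45],68.8,8,0.1)"
```

```text
-0.014 0.005 0.031 0.051 0.1; -0.014 0.007 0.03 0.051 0.1; -0.013 0.009 0.03 0.051 0.1; -0.014 0.01 0.029 0.051 0.1; -0.014 0.011 0.029 0.051 0.1; -0.014 0.013 0.028 0.051 0.1; -0.013 0.014 0.028 0.051 0.1; -0.014 0.016 0.027 0.051 0.1
end [0.5251 0.3002 0.4498] 68.81
```

Call:
play_rows(series="-0.014 0.005 0.031 0.051 0.1; -0.014 0.007 0.03 0.051 0.1; -0.013 0.009 0.03 0.051 0.1; -0.014 0.01 0.029 0.051 0.1; -0.014 0.011 0.029 0.051 0.1; -0.014 0.013 0.028 0.051 0.1; -0.013 0.014 0.028 0.051 0.1; -0.014 0.016 0.027 0.051 0.1")

```text
time_s: 9.1
tcp_pos: [0.5253, 0.3013, 0.4521]
ee_rot: [-48.3, 90.0, 20.4]
wrist_force: [0.4, -0.9, -0.6]
grip_width: 0.0524
```

Call:
play_rows(series="0 0 0 0 0.1; 0 0 0 0 0.1; 0 0 0 0 0.1")

```text
time_s: 9.4
tcp_pos: [0.5258, 0.2995, 0.4503]
ee_rot: [157.9, 89.9, -133.3]
wrist_force: [-0.1, -0.0, 0.1]
grip_width: 0.0522
```

```bash
python3 -c "
from h import *
st();grab('wrist','w3');grab('scene','s4');grab('top','t4');crop('w3',160,60,480,320,2.4,'c8');crop('s4',390,250,540,400,5,'c9');crop('t4',80,190,340,360,3,'c10')"
```

```text
t 9.4 [0.5258 0.2995 0.4503] yaw 68.8 w 0.0522 F [-0.11 -0.04  0.1 ] M [ 0.028 -0.135  0.035] q [ 24.6   0.1  97.5  -0.   82.4 -44.2]
```

View pics/c8.png

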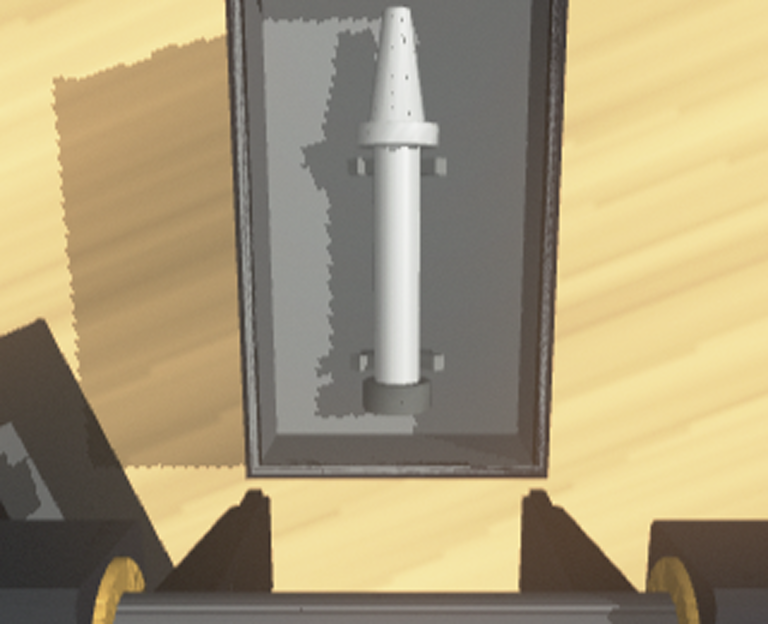

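View pics/c9.png

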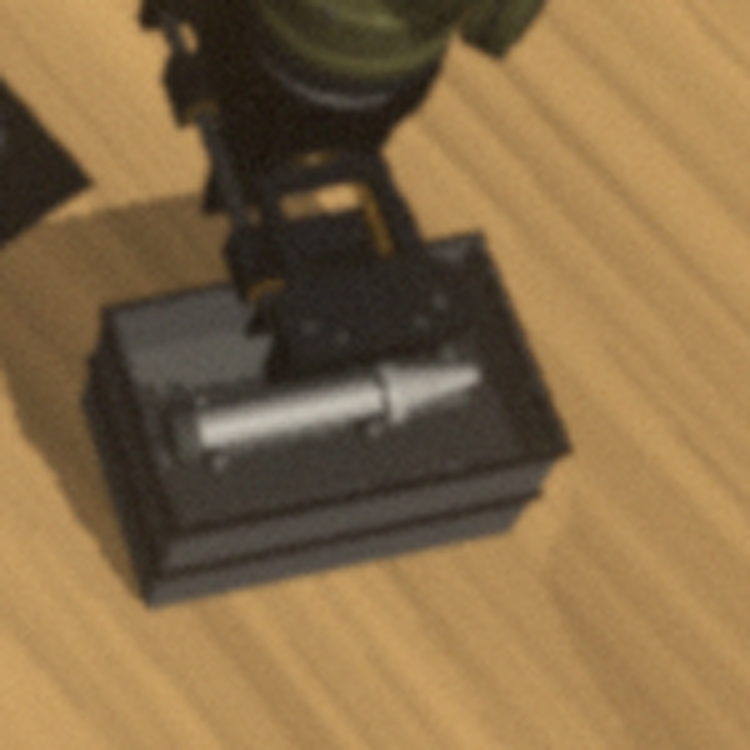

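View pics/c10.png

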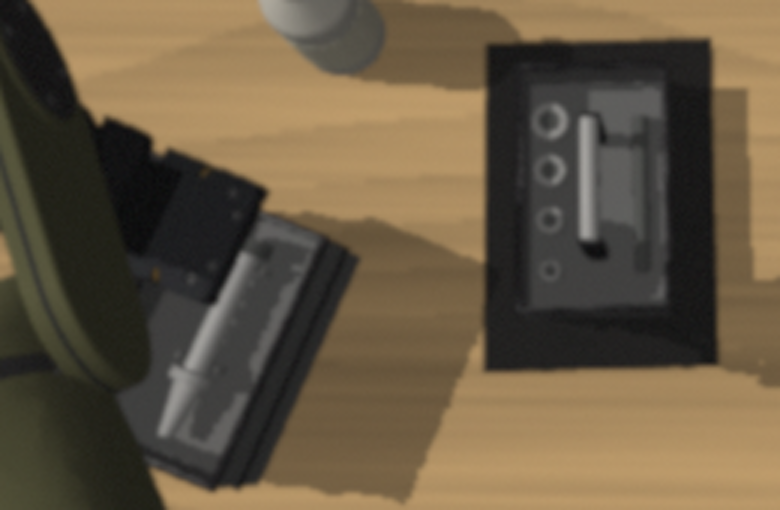

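```bash
python3 -c "
from h import *
f=lambda x,y:(160+x/2.4,60+y/2.4)
a=atz('w3',*f(397.5,100),.086);b=atz('w3',*f(398,370),.086)
print(a,b,np.degrees(np.arctan2(*(b-a)[:2][::-1])))
# predict from tray guess
c=np.array([.4632,.3245]);u=np.array([np.cos(np.radians(-21.2)),np.sin(np.radians(-21.2))])
for n,x,z in [('tip',17-92,.086),('flangeface',17-52,.097),('flangeback',17-44,.102),('headstart',17+46,.1),('headend top',17+58,.100),('rim',92,.118)]:
  p=proj('w3',[*(c+u*x/1000),z]);print(n,((p-[160,60])*2.4).round(0))
st()
"
```

```text
[0.4236728  0.33850986 0.086     ] [0.51940689 0.30175417 0.086     ] -21.003554597651696
tip [401.   4.]
flangeface [401. 116.]
flangeback [401. 138.]
headstart [400. 382.]
headend top [400. 412.]
rim [400. 467.]
t 9.55 [0.526  0.2992 0.45  ] yaw 68.74 w 0.0523 F [-0.08 -0.22 -0.96] M [ 0.059 -0.18   0.053] q [ 24.5   0.1  97.5  -0.   82.4 -44.2]
```

```bash
python3 -c "
from h import *
plan([.4697,.3213,.30],68.9,6,0.1,[.5256,.2996,.450],68.81)
"
```

```text
0.025 0.01 0 -0 0.1; 0.025 0.01 0 -0 0.1; 0.025 0.01 0 -0 0.1; 0.025 0.01 0 -0 0.1; 0.025 0.01 0 -0 0.1; 0.025 0.01 0 -0 0.1
end [0.4697 0.3213 0.3   ] 68.81
```

Call:
play_rows(series="0.01 0.02 0 0 0.1; 0.02 0.025 0 0 0.1; 0.035 0.015 0 0 0.1; 0.04 0 0 0 0.1; 0.035 0 0 0 0.1; 0.01 0 0 0 0.1; 0 0 0 0 0.1; 0 0 0 0 0.1")

```text
time_s: 10.35
tcp_pos: [0.4707, 0.3219, 0.3025]
ee_rot: [-39.5, 89.9, 29.3]
wrist_force: [-0.4, -1.3, 1.1]
grip_width: 0.0522
```

```bash
python3 -c "
from h import *
st();grab('wrist','w4')"
```

```text
t 10.35 [0.4707 0.3219 0.3025] yaw 68.78 w 0.0522 F [-0.41 -1.32  1.06] M [ 0.051 -0.153  0.029] q [ 29.    2.  110.2   0.   67.7 -39.8]
```

View pics/w4.png

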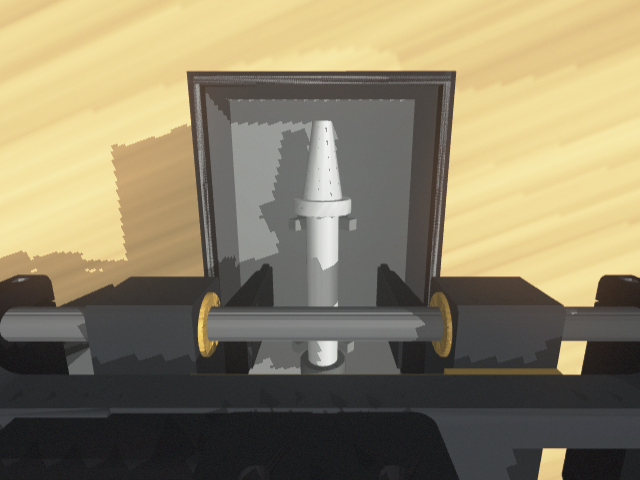

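Call:
play_rows(series="0.015 0 -0.001 0 0.1; 0.015 0 0 0 0.1; 0.007 0 0 0 0.1; 0 0 0 0 -0.2; 0 0 0 0 -0.5; 0 0 0 0 -0.8; 0 0 0 0 -1; 0 0 0 0 -1", grip_force=45)

```text
time_s: 11.2
tcp_pos: [0.4697, 0.3211, 0.2643]
ee_rot: [-34.9, 89.9, 33.9]
wrist_force: [-0.0, 2.6, -0.5]
grip_width: 0.0177
```

Call:
play_rows(series="0 0 0 0 -1; 0 0 0 0 -1; 0 0 0 0 -1")

```text
time_s: 11.5
tcp_pos: [0.4697, 0.3211, 0.2643]
ee_rot: [-33.9, 89.9, 34.9]
wrist_force: [0.2, 0.7, 2.1]
grip_width: 0.0168
```

```bash
python3 -c "
from h import *
st()"
```

```text
t 11.5 [0.4697 0.3211 0.2643] yaw 68.81 w 0.0168 F [0.2  0.71 2.05] M [ 0.14  -0.182 -0.033] q [ 28.9   4.4 111.7   0.   63.8 -39.9]
```

Call:
play_rows(series="-0.005 0 0 0 -1; -0.01 0 0 0 -1; -0.02 0 0 0 -1; -0.03 0 0 0 -1; -0.035 0 0 0 -1; -0.03 0 0 0 -1; 0 0 0 0 -1; 0 0 0 0 -1")

```text
time_s: 12.3
tcp_pos: [0.4693, 0.3208, 0.3935]
ee_rot: [-51.8, 90.0, 17.0]
wrist_force: [-0.2, -0.2, -3.4]
grip_width: 0.0167
```

```bash
python3 -c "
from h import *
st();grab('wrist','w5');grab('scene','s5');crop('s5',370,230,530,390,4.5,'c11')
plan([.537,-.175,.39],92.3,15,-1)"
```

```text
t 12.3 [0.4693 0.3208 0.3935] yaw 68.81 w 0.0167 F [-0.21 -0.21 -3.44] M [ 0.036 -0.137  0.011] q [ 28.9  -2.8 105.8  -0.   77.  -39.9]
0 -0.016 -0.029 -0.027 -1; 0 -0.016 -0.03 -0.027 -1; 0 -0.014 -0.03 -0.027 -1; 0 -0.014 -0.03 -0.027 -1; 0 -0.013 -0.031 -0.027 -1; 0 -0.012 -0.031 -0.027 -1; 0 -0.011 -0.031 -0.027 -1; 0 -0.011 -0.032 -0.027 -1
0.001 -0.009 -0.032 -0.027 -1; -0 -0.009 -0.032 -0.027 -1; -0 -0.008 -0.033 -0.027 -1; -0 -0.007 -0.032 -0.027 -1; -0 -0.006 -0.033 -0.027 -1; -0 -0.005 -0.033 -0.027 -1; -0 -0.004 -0.033 -0.027 -1
end [ 0.5369 -0.175   0.3899] 92.02
```

View pics/w5.png

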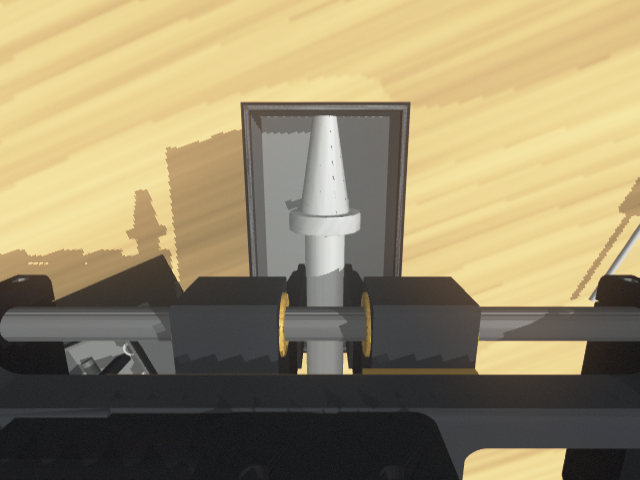

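View pics/c11.png

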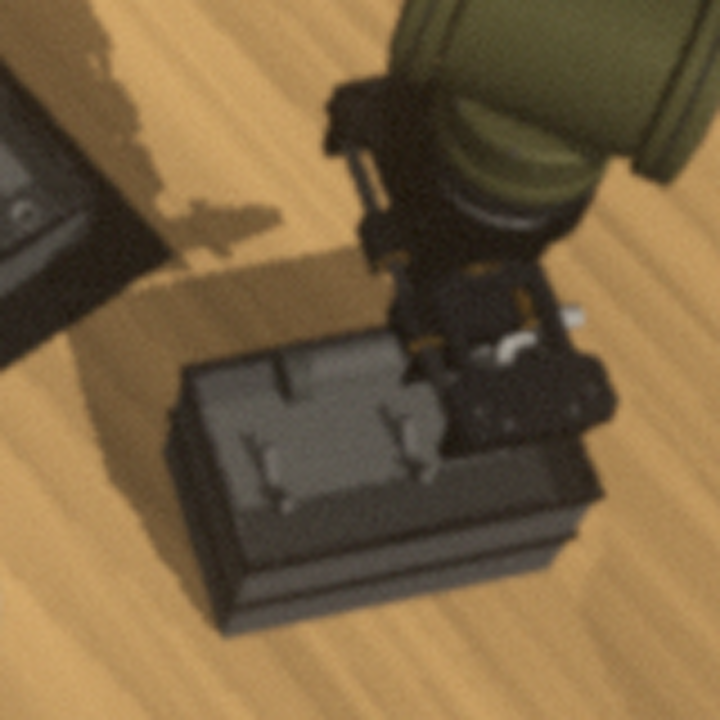

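```bash
python3 -c "
from h import *
p,y,o=pose();M=R.from_euler('xyz',o['ee_rot'],degrees=True).as_matrix()
for d,x,n in [(.042,.162,'flface top'),(.034,.162,'flback top'),(.082,.178,'tip')]:
  print(n,proj('w5',p+M@[x,d,0]))
plan([.527,-.1753,.34],92.3,15,-1,[.4697,.3213,.3923],68.81)"
```

```text
flface top [324.95801793 211.91121394]
flback top [324.93850572 231.235193  ]
tip [324.88042488 111.33345773]
0.003 -0.016 -0.029 -0.027 -1; 0.004 -0.014 -0.03 -0.027 -1; 0.003 -0.014 -0.031 -0.027 -1; 0.004 -0.013 -0.03 -0.027 -1; 0.003 -0.012 -0.031 -0.027 -1; 0.004 -0.012 -0.032 -0.027 -1; 0.003 -0.01 -0.031 -0.027 -1; 0.004 -0.01 -0.032 -0.027 -1
0.003 -0.009 -0.032 -0.027 -1; 0.004 -0.008 -0.033 -0.027 -1; 0.003 -0.007 -0.032 -0.027 -1; 0.004 -0.006 -0.033 -0.027 -1; 0.003 -0.006 -0.033 -0.027 -1; 0.004 -0.004 -0.033 -0.027 -1; 0.003 -0.004 -0.033 -0.027 -1
end [ 0.5273 -0.1753  0.3403] 92.01
```

Call:
play_rows(series="0.001 -0.016 -0.029 -0.027 -1; 0.002 -0.014 -0.03 -0.027 -1; 0.003 -0.014 -0.031 -0.027 -1; 0.004 -0.013 -0.03 -0.027 -1; 0.003 -0.012 -0.031 -0.027 -1; 0.004 -0.012 -0.032 -0.027 -1; 0.003 -0.01 -0.031 -0.027 -1; 0.004 -0.01 -0.032 -0.027 -1")

```text
time_s: 13.2
tcp_pos: [0.4992, 0.0549, 0.3669]
ee_rot: [98.3, 89.8, 179.6]
wrist_force: [0.7, 0.3, -3.0]
grip_width: 0.0171
```

Call:
play_rows(series="0.004 -0.009 -0.032 -0.027 -1; 0.005 -0.008 -0.033 -0.027 -1; 0.004 -0.007 -0.032 -0.027 -1; 0.005 -0.006 -0.033 -0.027 -1; 0.003 -0.006 -0.033 -0.027 -1; 0.004 -0.004 -0.033 -0.027 -1; 0.003 -0.004 -0.033 -0.03 -1; 0 0 0 0 -1")

```text
time_s: 14.0
tcp_pos: [0.5265, -0.1785, 0.3385]
ee_rot: [79.1, 89.7, 171.1]
wrist_force: [0.2, 0.2, -3.5]
grip_width: 0.017
```

Call:
play_rows(series="0 0 0 0 -1; 0 0 0 0 -1")

```text
time_s: 14.2
tcp_pos: [0.5267, -0.1749, 0.3402]
ee_rot: [56.7, 89.8, 148.9]
wrist_force: [0.8, -0.4, -2.8]
grip_width: 0.0171
```

```bash
python3 -c "
from h import *
st();grab('wrist','w6');grab('scene','s6');grab('top','t6');crop('s6',260,160,400,270,5.5,'c12');crop('t6',340,200,480,330,5.5,'c13')"
```

```text
t 14.2 [ 0.5267 -0.1749  0.3402] yaw 92.21 w 0.0171 F [ 0.84 -0.39 -2.83] M [ 0.07  -0.15  -0.051] q [ -23.9   -2.   110.4    0.    71.8 -116.1]
```

View pics/w6.png

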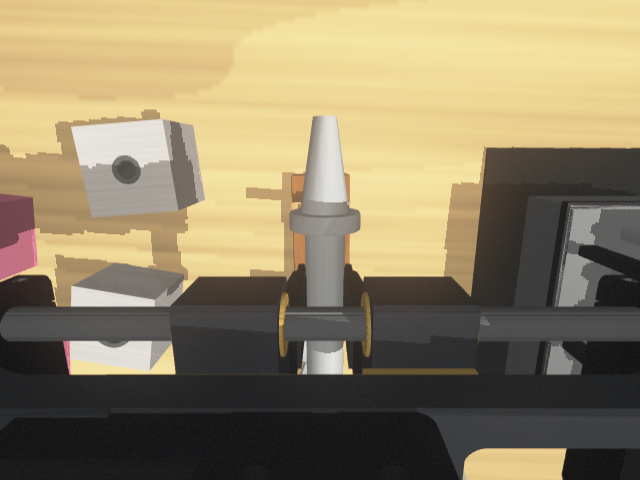

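View pics/c12.png

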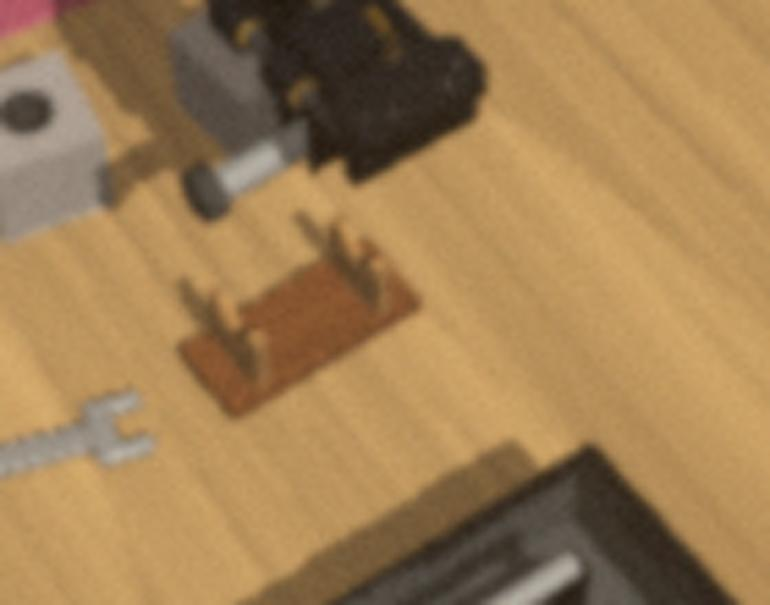

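View pics/c13.png

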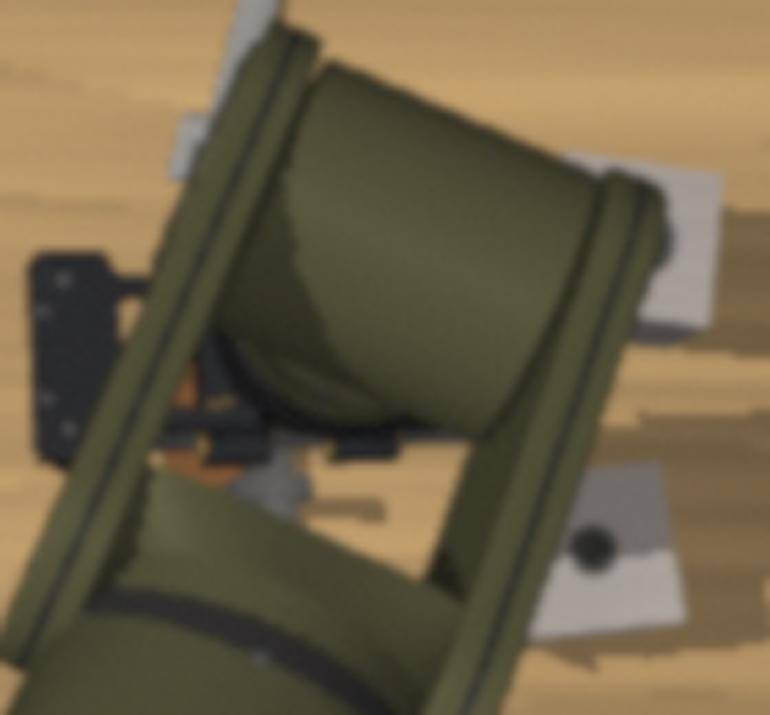

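```bash
python3 -c "
from h import *
crop('w6',260,150,390,290,5,'c14')
for uv,z in [((291.5,175),.012),((349.5,174),.012),((294,265),.012),((126,170),.06)]: print(atz('w6',*uv,z)[:3])
for x in (-.06,-.034,.042): print(x,proj('w6',[.537+x,-.175,.05]))"
```

```text
[ 0.48017134 -0.20485905  0.012     ]
[ 0.47742506 -0.15599474  0.012     ]
[ 0.5596878  -0.20122039  0.012     ]
[ 0.47799677 -0.31804022  0.06      ]
-0.06 [327.42716133 175.620599  ]
-0.034 [326.01518773 210.37889395]
0.042 [322.22933692 303.57448844]
```

View pics/c14.png

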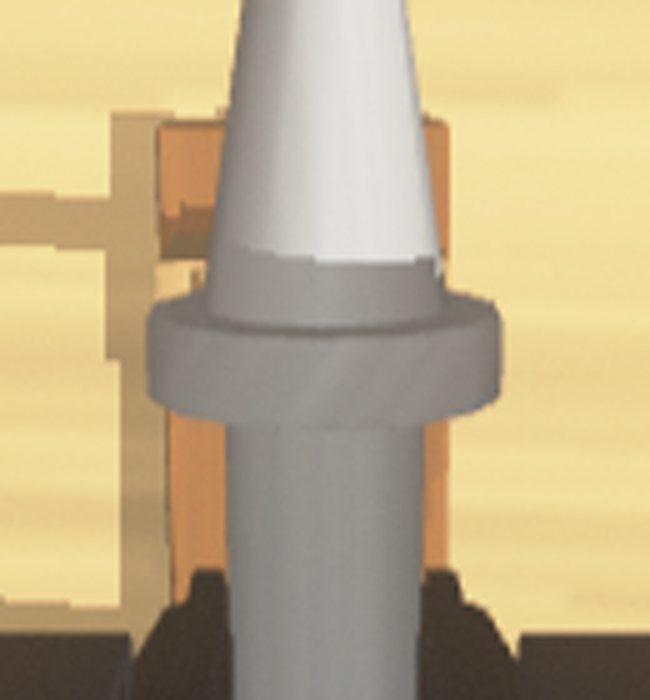

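Call:
play_rows(series="0.02 0 -0.002 -0.005 -1; 0.03 0 0 0 -1; 0.025 0 0 0 -1; 0.015 0 0 0 -1; 0.005 0 0 0 -1; 0 0 0 0 -1; 0 0 0 0 -1")

```text
time_s: 15.05
tcp_pos: [0.5279, -0.1778, 0.2482]
ee_rot: [-116.2, 89.9, -23.7]
wrist_force: [0.2, 0.2, -3.4]
grip_width: 0.0167
```

```bash
python3 -c "
from h import *
st();grab('wrist','w7');grab('scene','s7');crop('s7',260,160,400,270,5.5,'c12');crop('w7',200,60,460,310,3,'c13')"
```

```text
t 15.05 [ 0.5279 -0.1778  0.2482] yaw 92.49 w 0.0167 F [ 0.19  0.18 -3.39] M [-0.013 -0.163 -0.034] q [ -24.1    4.1  113.8    0.    62.  -116.6]
```

View pics/c12.png

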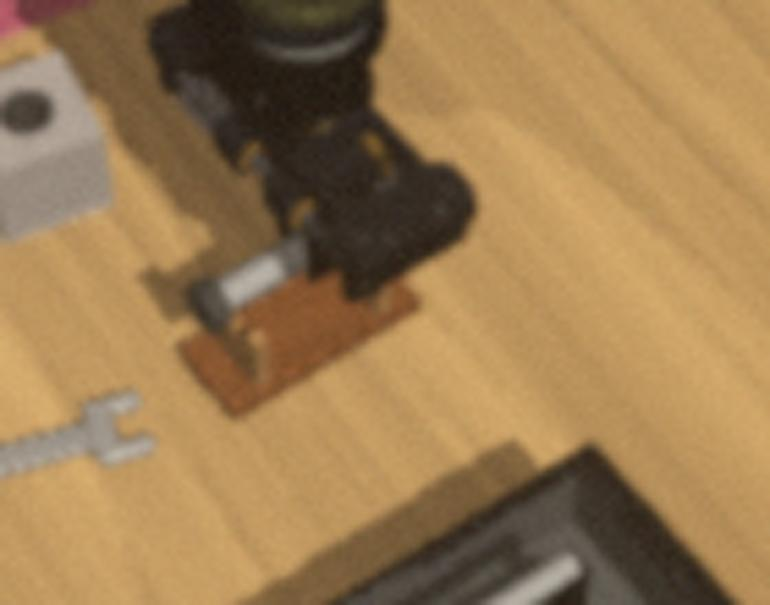

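View pics/c13.png

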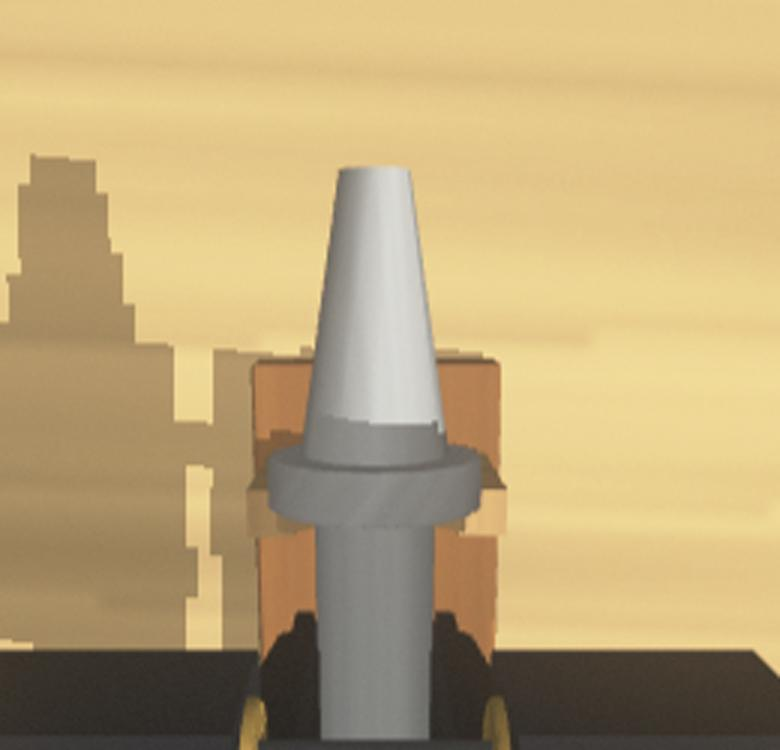

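```bash
python3 -c "
from h import *
a=atz('w7',284.3,180.3,.012);b=atz('w7',366.7,180.3,.012);m=(a+b)/2;print(a,b,m)
u=np.array([np.cos(np.radians(2.5)),np.sin(np.radians(2.5))])
print('centre',m[:2]+.06*u)
p,y,o=pose();M=R.from_euler('xyz',o['ee_rot'],degrees=True).as_matrix()
f=lambda q:(np.array(q)-[200,60])*3
for d in (.042,.040):
  print(d,*[f(proj('w7',p+M@[x,dd,0])).round(0) for dd,x in [(d,.162),(d-.008,.162),(d+.04,.178)]])
"
```

```text
[ 0.47956674 -0.20481555  0.012     ] [ 0.47740609 -0.1560153   0.012     ] [ 0.47848641 -0.18041543  0.012     ]
centre [ 0.53842931 -0.17779826]
0.042 [378. 469.] [378. 527.] [378. 162.]
0.04 [378. 484.] [378. 542.] [378. 178.]
```

Call:
play_rows(series="0.008 0.001 0 0 -1; 0.006 0 0 0 -1; 0.003 0 0 0 -1; 0.002 0 0 0 -1; 0 0 0 0 -1; 0 0 0 0 -1")

```text
time_s: 15.75
tcp_pos: [0.526, -0.1777, 0.2282]
ee_rot: [77.3, 89.9, 169.8]
wrist_force: [-5.4, 1.1, 3.3]
grip_width: 0.0165
```

```bash
python3 -c "
from h import *
st();grab('wrist','w8');crop('w8',200,60,460,310,3,'c13')"
```

```text
t 15.75 [ 0.526  -0.1777  0.2282] yaw 92.49 w 0.0165 F [-5.39  1.07  3.27] M [0.294 0.75  0.086] q [ -24.2    5.5  114.5   -0.    60.1 -116.7]
```

View pics/c13.png

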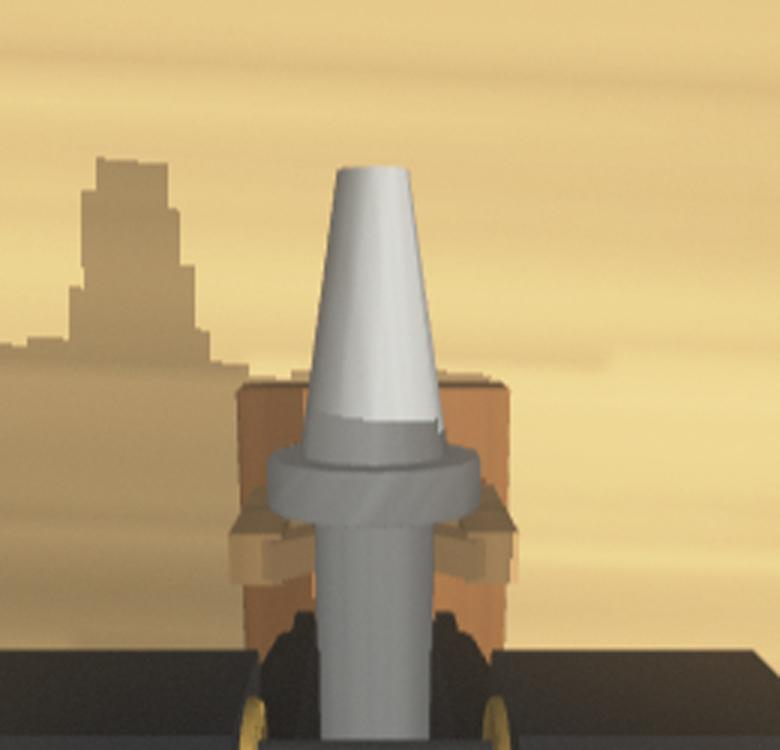

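Call:
play_rows(series="0 0 0 0 -0.7; 0 0 0 0 -0.6; 0 0 0 0 -0.4; 0 0 0 0 -0.2; 0 0 0 0 0; 0 0 0 0 0")

```text
time_s: 16.4
tcp_pos: [0.5264, -0.1778, 0.2278]
ee_rot: [-106.2, 90.0, -13.8]
wrist_force: [0.1, -0.2, -0.5]
grip_width: 0.0448
```

```bash
python3 -c "
from h import *
st();grab('wrist','w9');grab('scene','s9');crop('s9',260,160,400,270,5.5,'c12');crop('w9',200,60,460,310,3,'c13')"
```

```text
t 16.4 [ 0.5264 -0.1778  0.2278] yaw 92.47 w 0.0448 F [ 0.15 -0.21 -0.46] M [ 0.103 -0.194  0.004] q [ -24.2    5.5  114.5    0.    59.9 -116.7]
```

View pics/c13.png

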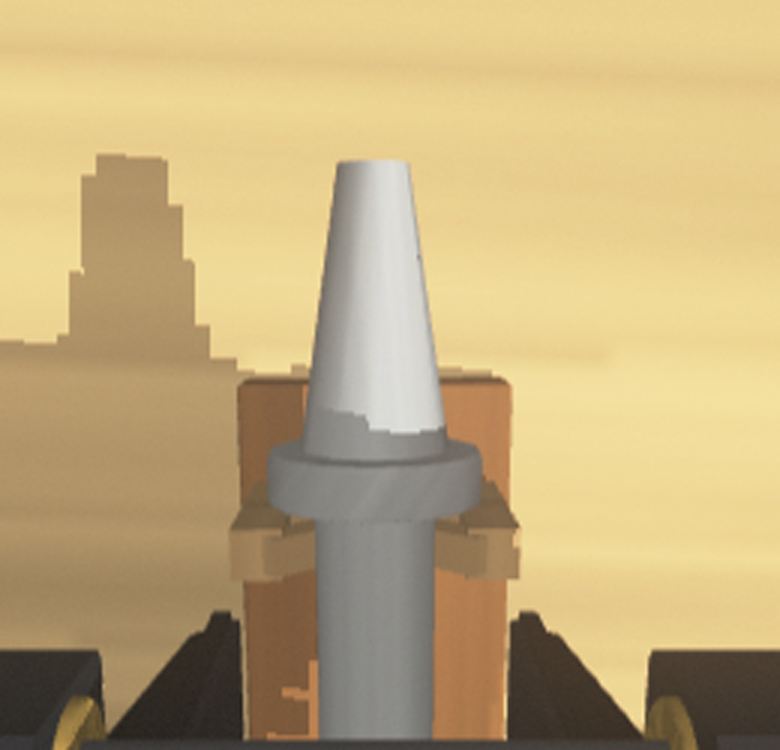

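View pics/c12.png

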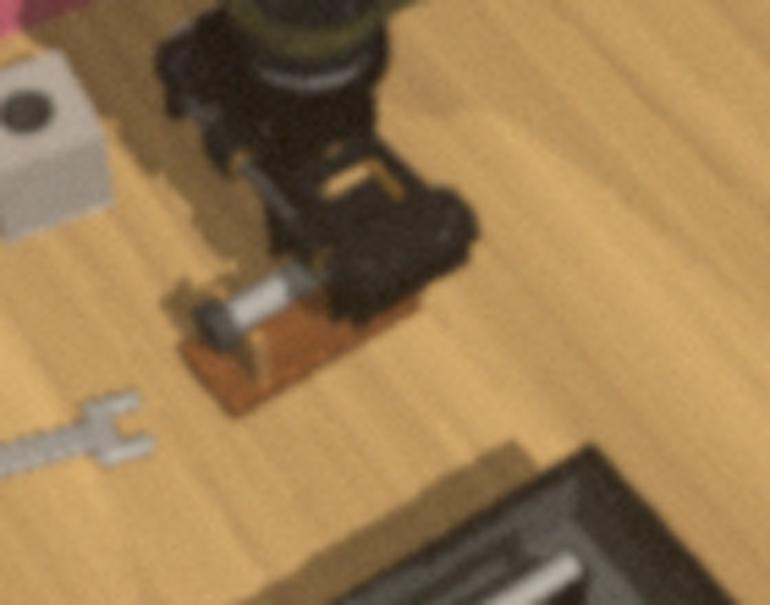

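Call:
play_rows(series="-0.025 0 0 0 0.1; -0.035 0 0 0 0.1; 0 -0.025 0 0 0.1; 0 -0.0275 0 0 0.1; 0 -0.015 0 0 0.1; 0.02 0 0 0 0.1; 0 0 0 0 0.1; 0 0 0 0 0.1", grip_force=8)

```text
time_s: 17.3
tcp_pos: [0.5933, -0.1747, 0.267]
ee_rot: [65.9, 89.9, 158.4]
wrist_force: [-0.4, 0.4, 0.2]
grip_width: 0.0521
```

```bash
python3 -c "
from h import *
st();grab('wrist','w10');grab('scene','s10');crop('s10',260,160,400,270,5.5,'c12')"
```

```text
t 17.3 [ 0.5933 -0.1747  0.267 ] yaw 92.47 w 0.0521 F [-0.35  0.4   0.19] M [ 0.096 -0.18  -0.054] q [ -21.4   10.1  105.1    0.    64.9 -113.9]
```

View pics/w10.png

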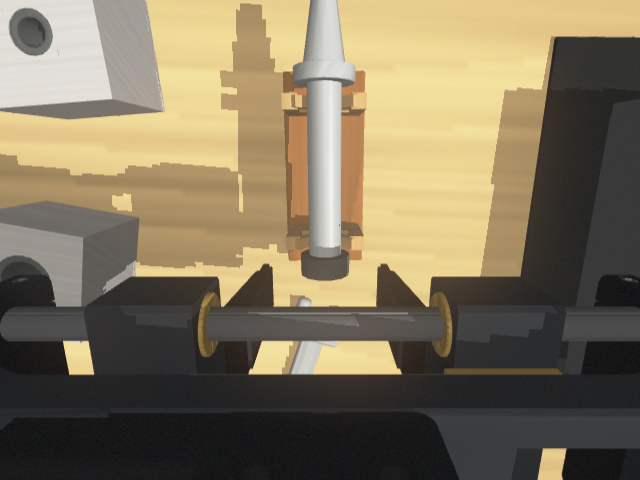

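View pics/c12.png

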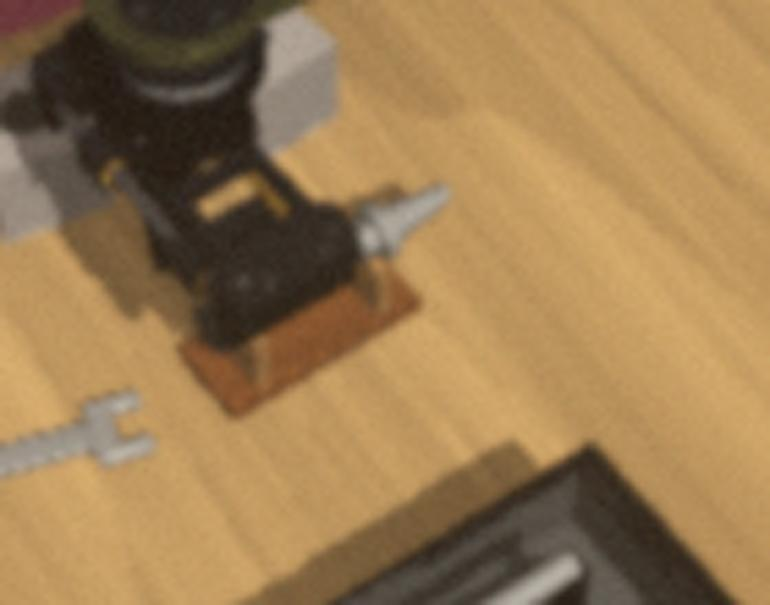

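```bash
python3 -c "
from h import *
crop('w10',250,200,420,320,4.5,'c15')
p,y,o=pose();M=R.from_euler('xyz',o['ee_rot'],degrees=True).as_matrix()
for x in (.046,.058):
  q=np.array([.5264,-.1778])+ (x+.0105)*np.array([np.cos(np.radians(2.5)),np.sin(np.radians(2.5))]); print(x,proj('w10',[*q,.064]),M.T@(np.array([*q,.05])-p))
"
```

```text
0.046 [325.24492107 261.44415929] [2.18348336e-01 1.08747392e-02 6.51027716e-05]
0.058 [325.22906462 282.78715725] [ 2.18354509e-01 -1.12525728e-03  7.19274943e-05]
```

View pics/c15.png

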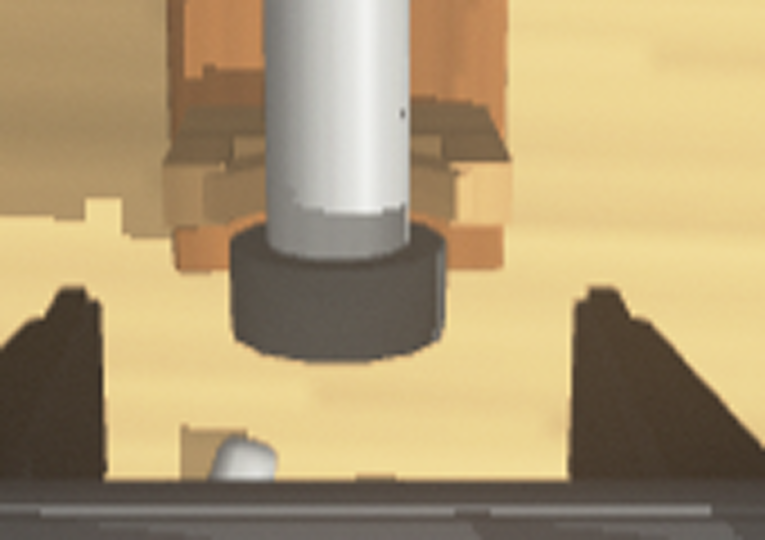

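Call:
play_rows(series="0.01 0.0025 0 0 0.1; 0.015 0 0 0 0.1; 0.01 0 0 0 0.1; 0.004 0 0 0 -0.2; 0 0 0 0 -0.5; 0 0 0 0 -0.8; 0 0 0 0 -1; 0 0 0 0 -1", grip_force=8)

```text
time_s: 18.2
tcp_pos: [0.5903, -0.1747, 0.2268]
ee_rot: [72.3, 89.8, 164.7]
wrist_force: [0.4, -1.1, -12.6]
grip_width: 0.0434
```

```bash
python3 -c "
from h import *
st();grab('wrist','w11');crop('w11',200,60,460,330,2.8,'c16')"
```

```text
t 18.2 [ 0.5903 -0.1747  0.2268] yaw 92.47 w 0.0434 F [  0.43  -1.12 -12.6 ] M [-0.201 -0.272 -0.013] q [ -21.5   12.6  106.5   -0.    61.  -113.9]
```

View pics/c16.png

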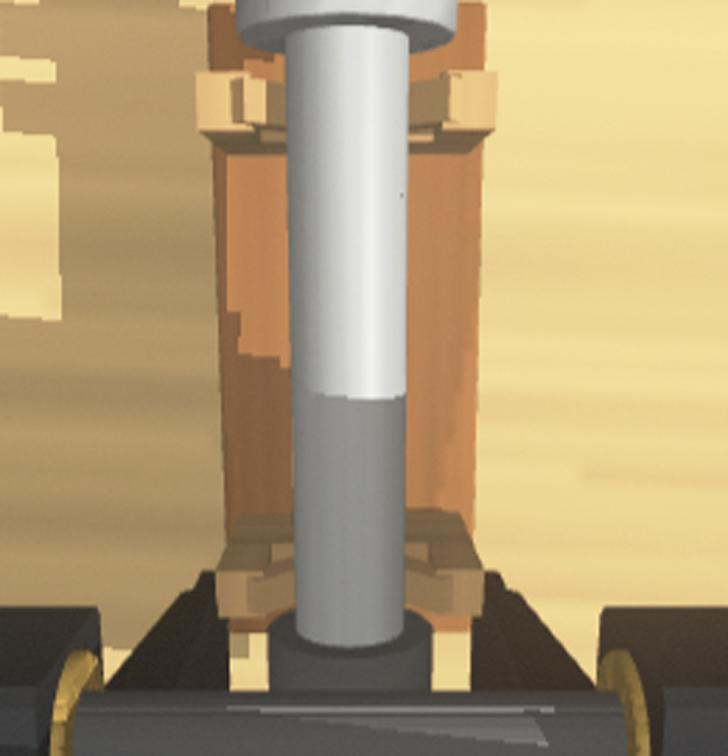

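Call:
play_rows(series="0 0 0 0 -1")

```text
time_s: 18.35
tcp_pos: [0.5903, -0.1747, 0.2273]
ee_rot: [72.9, 89.8, 165.4]
wrist_force: [-2.3, -2.0, -13.1]
grip_width: 0.0435
```

Call:
play_rows(series="0 0 0 0 0.1; 0 0 0 0 0.1; 0 -0.004 0 0 0.1; 0 0 0 0 0.1; 0 0 0 0 -0.4; 0 0 0 0 -1; 0 0 0 0 -1; 0 0 0 0 -1")

```text
time_s: 19.15
tcp_pos: [0.5951, -0.1746, 0.2286]
ee_rot: [16.7, 90.0, 109.2]
wrist_force: [0.2, 0.2, 0.5]
grip_width: 0.0278
```

```bash
python3 -c "
from h import *
st();grab('wrist','w12');crop('w12',200,60,460,330,2.8,'c16');grab('scene','s12');crop('s12',260,160,400,270,5.5,'c12')"
```

```text
t 19.15 [ 0.5951 -0.1746  0.2286] yaw 92.46 w 0.0278 F [0.24 0.22 0.55] M [ 0.224 -0.133  0.014] q [ -21.3   13.   105.9    0.    61.1 -113.8]
```

View pics/c16.png

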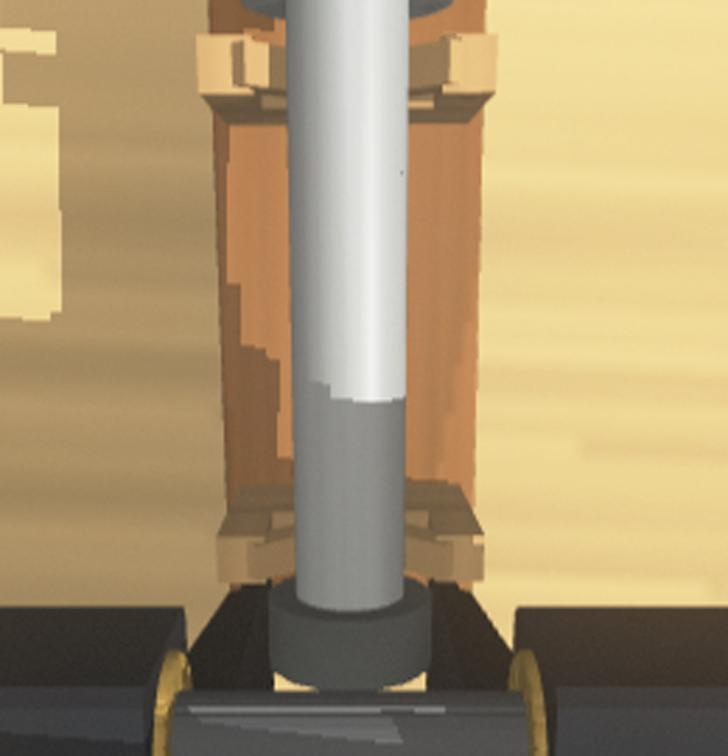

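View pics/c12.png

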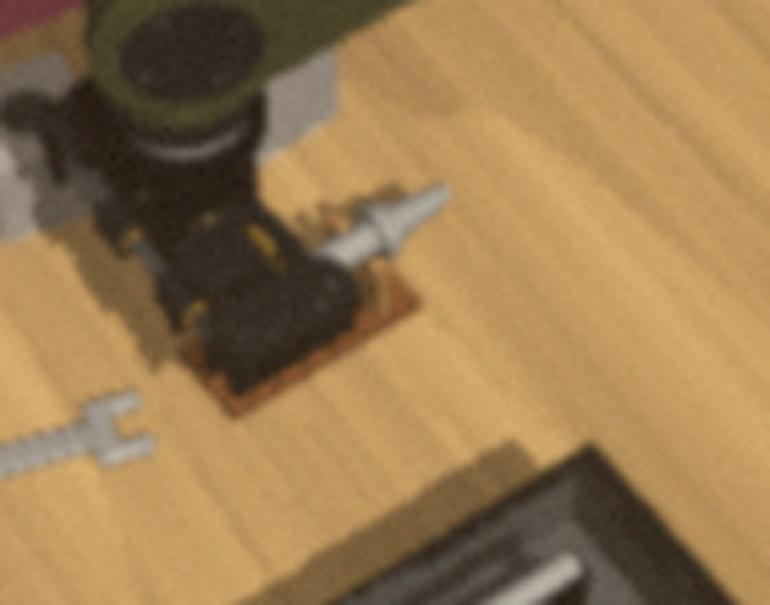

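Call:
play_rows(series="-0.008 0 0 0 -1; -0.008 0.0005 0 0 -1; -0.008 0.0015 0 0 -1; 0 0 0 0 -1")

```text
time_s: 19.65
tcp_pos: [0.5928, -0.1749, 0.2537]
ee_rot: [118.9, 90.0, -148.6]
wrist_force: [-1.5, -0.0, -2.2]
grip_width: 0.0274
```

```bash
python3 -c "
from h import *
st();grab('wrist','w13');crop('w13',200,60,460,330,2.8,'c16');grab('scene','s13');crop('s13',260,160,400,270,5.5,'c12')"
```

```text
t 19.65 [ 0.5928 -0.1749  0.2537] yaw 92.47 w 0.0274 F [-1.51 -0.01 -2.23] M [ 0.158  0.237 -0.066] q [ -21.4   11.   105.5   -0.    63.5 -113.9]
```

View pics/c16.png

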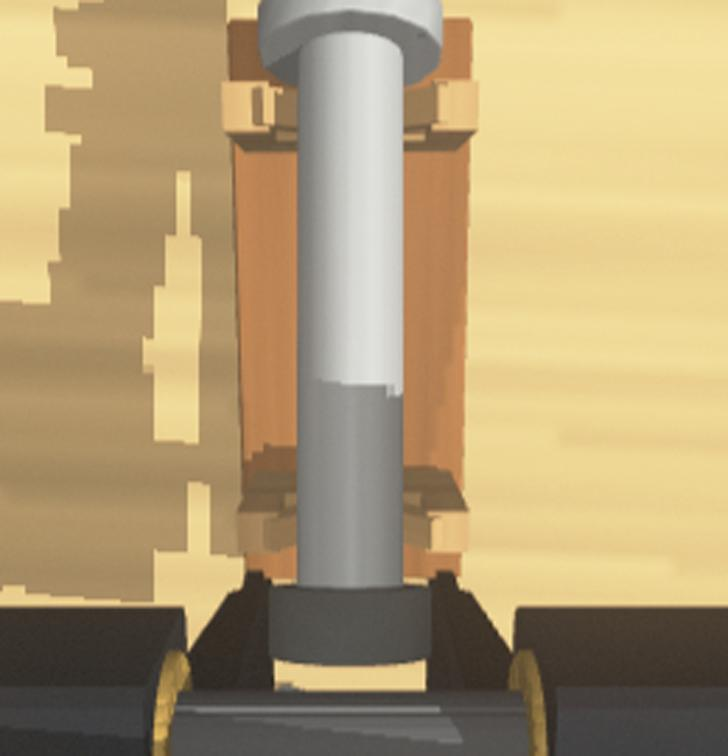

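View pics/c12.png

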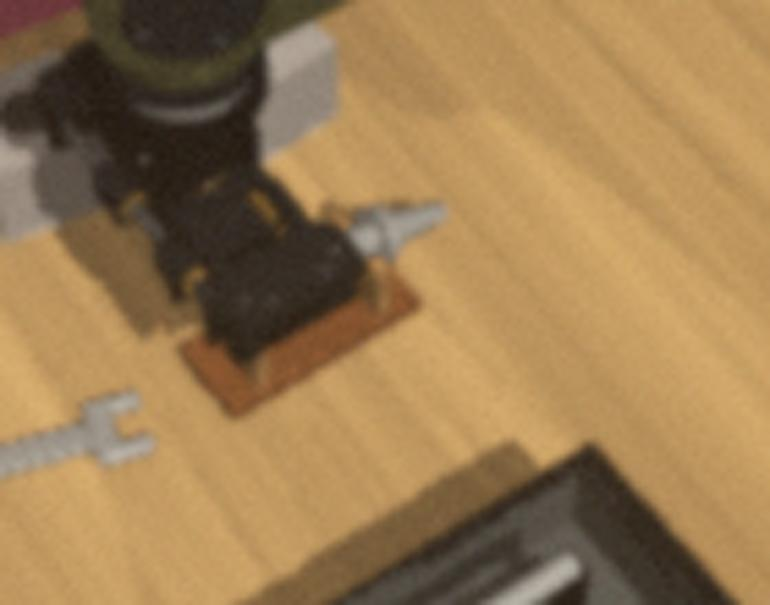

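Call:
play_rows(series="-0.0075 0.003 0 0 -1; -0.0075 0.0035 0 0 -1; -0.007 0.004 0 0 -1; -0.0067 0.0045 0 0 -1; -0.0063 0.005 0 0 -1; 0 0 0 0 -1")

```text
time_s: 20.35
tcp_pos: [0.5726, -0.1757, 0.2887]
ee_rot: [-103.1, 89.9, -10.7]
wrist_force: [-3.1, -1.3, -3.9]
grip_width: 0.0277
```

```bash
python3 -c "
from h import *
st();grab('wrist','w14');crop('w14',200,60,460,330,2.8,'c16');grab('scene','s14');crop('s14',260,160,400,270,5.5,'c12')"
```

```text
t 20.35 [ 0.5726 -0.1757  0.2887] yaw 92.45 w 0.0277 F [-3.09 -1.33 -3.88] M [ 0.105  0.448 -0.037] q [ -22.2    6.4  107.     0.    66.6 -114.7]
```

View pics/c16.png

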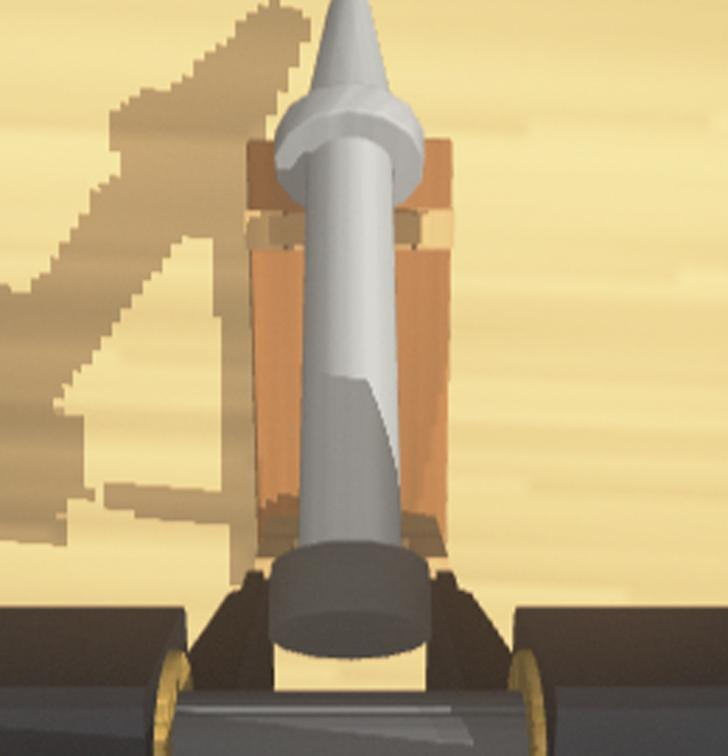

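View pics/c12.png

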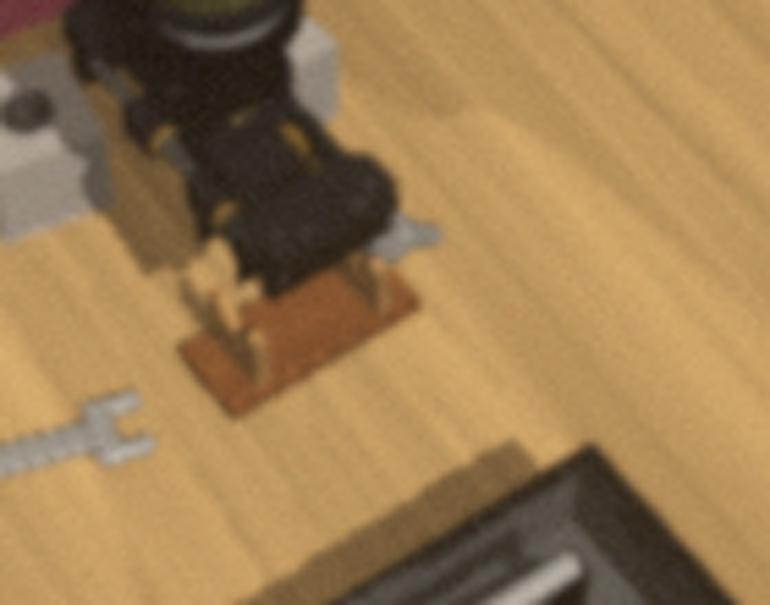

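Call:
play_rows(series="0 0.004 0 0 -1; -0.005 0.009 0 0 -1; -0.006 0.01 0 0 -1; -0.007 0.01 0 0 -1; -0.008 0.01 0 0 -1; -0.01 0.01 0 0 -1; 0 0 0 0 -1")

```text
time_s: 21.15
tcp_pos: [0.5195, -0.1782, 0.3259]
ee_rot: [-116.2, 89.8, -23.8]
wrist_force: [-0.6, -0.7, -2.8]
grip_width: 0.0274
```

```bash
python3 -c "
from h import *
st();grab('wrist','w15');crop('w15',200,60,460,330,2.8,'c16');grab('scene','s15');crop('s15',260,160,400,270,5.5,'c12')"
```

```text
t 21.15 [ 0.5195 -0.1782  0.3259] yaw 92.43 w 0.0274 F [-0.57 -0.72 -2.79] M [ 0.076 -0.194 -0.001] q [ -24.5   -2.1  111.8    0.    70.  -117. ]
```

View pics/c16.png

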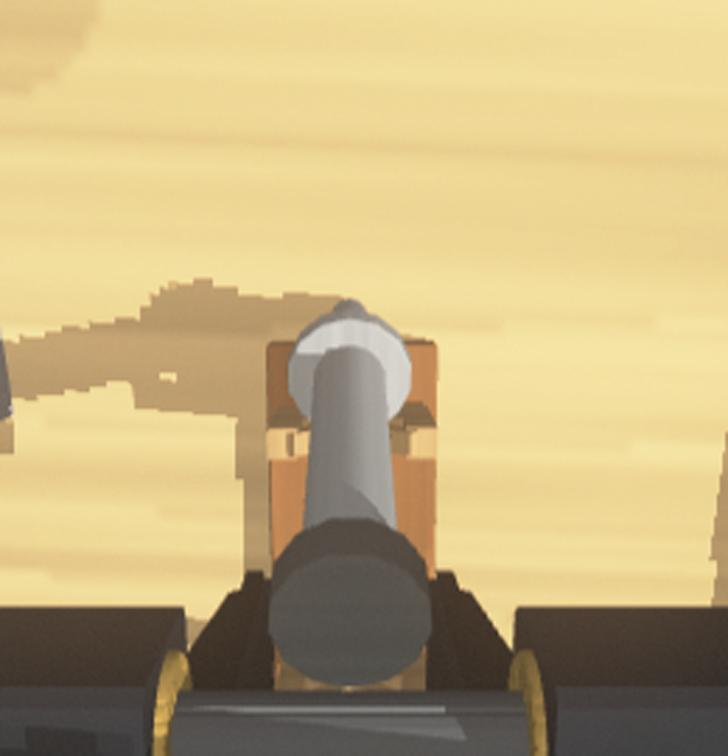

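View pics/c12.png

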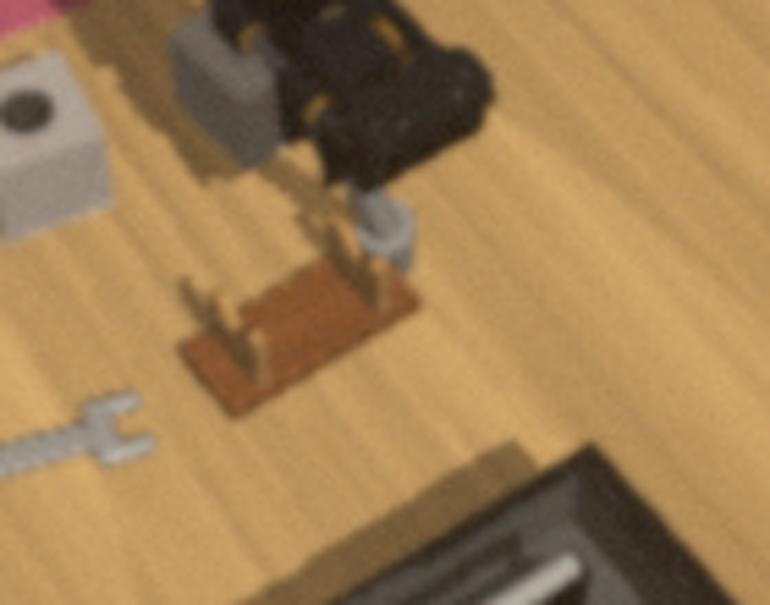

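Call:
play_rows(series="-0.006 0.004 0 0 -1; -0.01 0.002 0 0 -1; -0.015 0 0 0 -1; -0.02 0 0 0 -1; -0.02 0 0 0 -1; -0.01 0 0 0 -1; 0 0 0 0 -1; 0 0 0 0 -1")

```text
time_s: 22.05
tcp_pos: [0.5142, -0.1782, 0.4046]
ee_rot: [44.3, 90.0, 136.8]
wrist_force: [-0.4, -0.4, -3.6]
grip_width: 0.0273
```

```bash
python3 -c "
from h import *
st();grab('wrist','w16');crop('w16',200,60,460,330,2.8,'c16');grab('scene','s16');crop('s16',260,140,400,250,5.5,'c12')"
```

```text
t 22.05 [ 0.5142 -0.1782  0.4046] yaw 92.48 w 0.0273 F [-0.41 -0.42 -3.63] M [ 0.024 -0.164  0.004] q [ -24.8   -6.4  108.1    0.    78.3 -117.2]
```

View pics/c16.png

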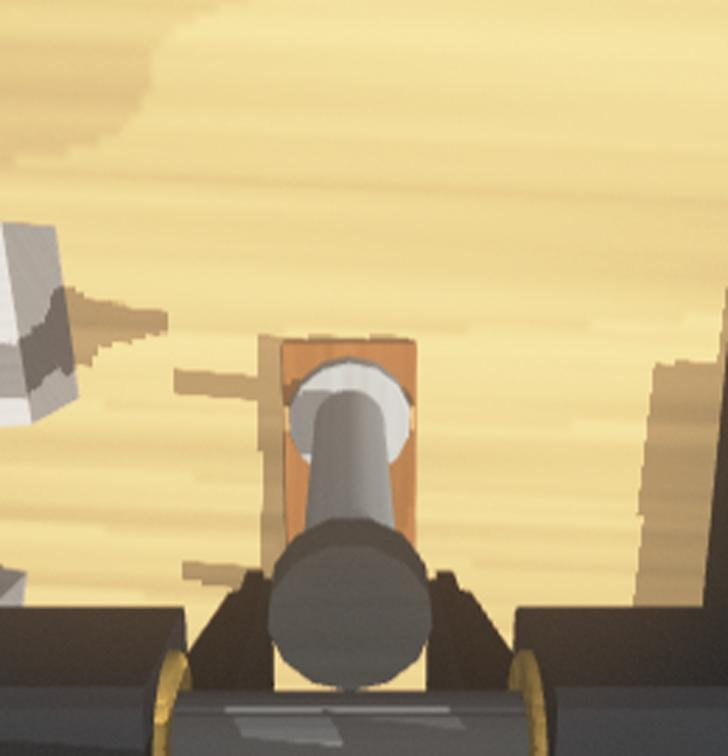

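View pics/c12.png

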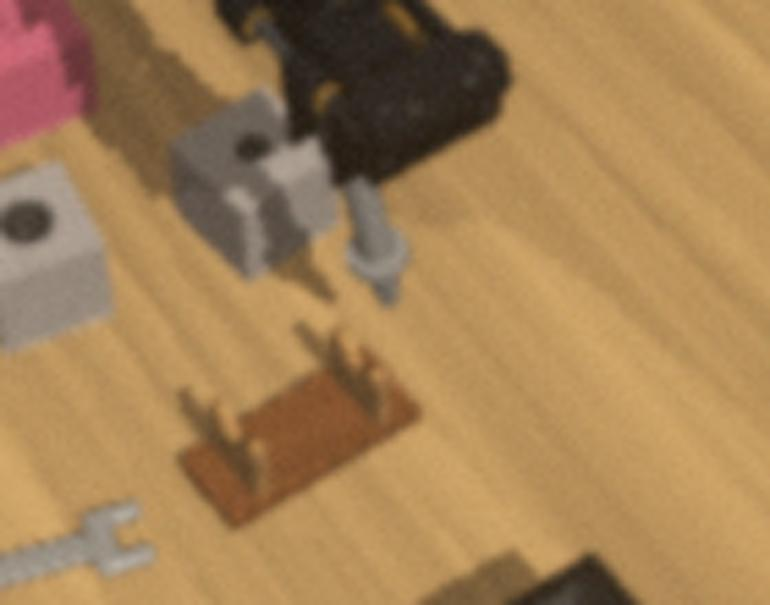

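```bash
cat >> h.py <<'E'
from scipy.optimize import least_squares
def tilt(fn,headv,flv,flu=None,headu=None,ax=.178,rot=None):
    # headv: row of head end-face centre; flv: row of flange headward face centre
    p,y,o=pose() if rot is None else rot
    M=R.from_euler('xyz',o['ee_rot'],degrees=True).as_matrix()
    def pt(a,y0,th,ph=0,z0=0): # a arbor coord, pivot at arbor 52
        s=(52e-3-a); return p+M@np.array([ax+s*np.cos(th),y0+s*np.sin(th),z0+s*np.sin(ph)])
    r=least_squares(lambda v:[proj(fn,pt(.058,v[0],v[1]))[1]-headv,proj(fn,pt(-.044,v[0],v[1]))[1]-flv],[0,0])
    y0,th=r.x
    print('y0 %.4f tilt %.2f'%(y0,np.degrees(th)),'tip',pt(-.092,y0,th).round(4),'head',pt(.052,y0,th).round(4),'proj head/fl/', proj(fn,pt(.058,y0,th)).round(1),proj(fn,pt(-.044,y0,th)).round(1))
    return y0,th
E
python3 -c "
from h import *
tilt('w16',60+605/2.8,60+416/2.8)
tilt('w16',60+605/2.8,60+422/2.8)
"
```

```text
y0 0.0129 tilt 7.96 tip [ 0.4805 -0.1792  0.0828] head [ 0.5007 -0.1785  0.2254] proj head/fl/ [326.7 276.1] [326.1 208.6]
y0 0.0128 tilt 7.07 tip [ 0.4828 -0.1791  0.0825] head [ 0.5008 -0.1785  0.2254] proj head/fl/ [326.7 276.1] [326.1 210.7]
```

Call:
play_rows(series="-0.015 0 0 0 -1; -0.02 0 0 0 -1; -0.01 -0.004 -0.006 0 -1; 0 -0.008 -0.012 0 -1; 0 -0.011 -0.016 0 -1; 0 -0.012 -0.018 0 -1; 0 -0.012 -0.018 0 -1; 0 -0.012 -0.018 0 -1")

```text
time_s: 22.95
tcp_pos: [0.5779, -0.2653, 0.4483]
ee_rot: [64.5, 89.9, 157.0]
wrist_force: [-0.4, 0.0, -3.2]
grip_width: 0.0278
```

Call:
play_rows(series="0 -0.012 -0.018 0 -1; 0 -0.012 -0.018 0 -1; 0 -0.012 -0.017 0 -1; 0 -0.01 -0.014 0 -1; 0 -0.006 -0.008 0 -1; 0 -0.003 -0.004 0 -1; 0 0 0 0 -1; 0 0 0 0 -1")

```text
time_s: 23.75
tcp_pos: [0.6352, -0.3399, 0.4495]
ee_rot: [45.4, 90.0, 137.9]
wrist_force: [0.0, 0.3, -3.1]
grip_width: 0.0278
```

```bash
python3 -c "
from h import *
st();grab('wrist','w17');grab('scene','s17');grab('top','t17');crop('w17',200,60,460,330,2.8,'c16');crop('s17',190,90,330,210,5.5,'c12')
crop('t17',380,180,520,320,5,'c17');st()"
```

```text
t 23.75 [ 0.6352 -0.3399  0.4495] yaw 92.49 w 0.0278 F [ 0.04  0.32 -3.08] M [ 0.127 -0.185  0.021] q [ -32.4   14.6   81.7    0.    83.7 -124.9]
t 23.9 [ 0.6351 -0.3396  0.4501] yaw 92.5 w 0.0274 F [ 0.7   0.02 -3.1 ] M [ 0.095 -0.187  0.022] q [ -32.4   14.5   81.7    0.    83.7 -124.9]
```

View pics/c16.png

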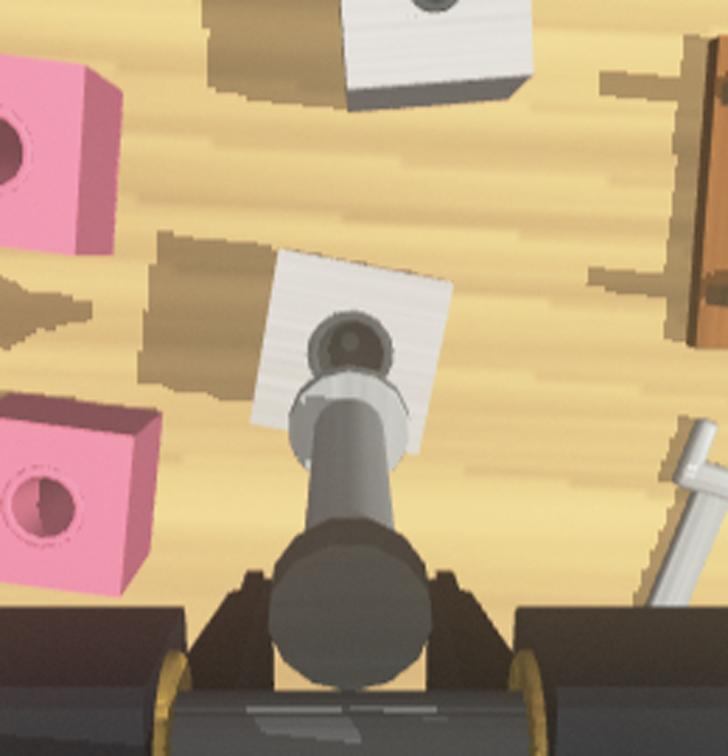

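View pics/c12.png

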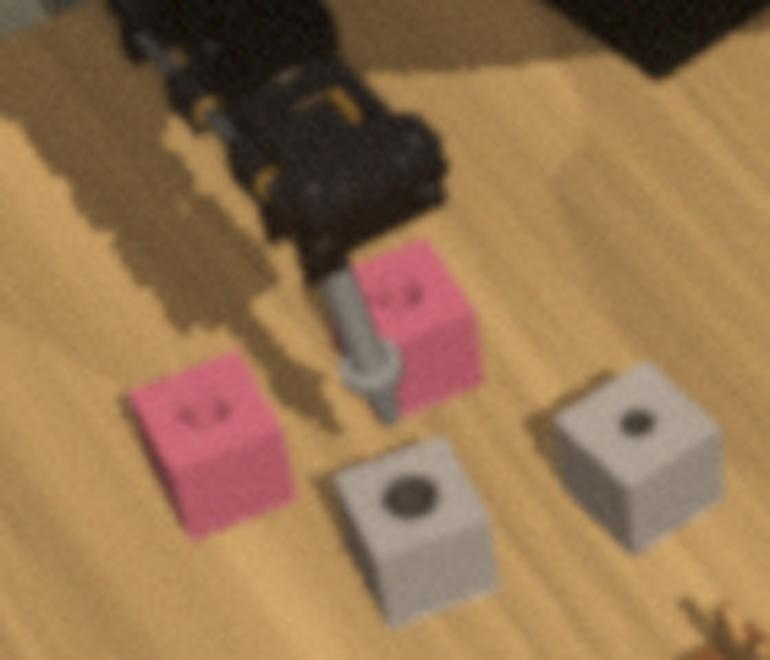

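View pics/c17.png

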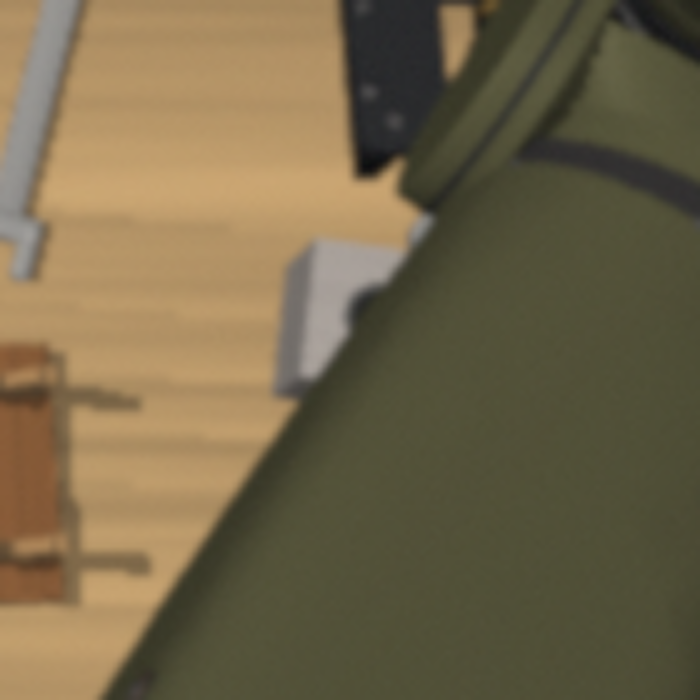

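```bash
cat >> h.py <<'E'
def ray(fn,u,v):
    d=np.load('pics/'+fn+'.npz');Ci=np.linalg.inv(d['W']);r=Ci[:3,:3]@np.linalg.inv(d['K'])@[u,v,1];return Ci[:3,3],r/np.linalg.norm(r)
def onplane(fn,u,v,p,n):
    o,r=ray(fn,u,v);return o+r*((p-o)@n)/(r@n)
E
python3 -c "
from h import *
print('mouth w',atz('w17',325.4,185.4,.06),'mouth s',atz('s17',264.5,180.4,.06))
tilt('w17',60+605/2.8,60+428/2.8)
p,y,o=pose();M=R.from_euler('xyz',o['ee_rot'],degrees=True).as_matrix()
for n,q in [('tip',(388,420)),('flange c',(371,370)),('shaft',(335,280))]:
  P=onplane('s17',190+q[0]/5.5,90+q[1]/5.5,p,M[:,2]);print(n,P.round(4),(M.T@(P-p)).round(4))
"
```

```text
mouth w [ 0.60272729 -0.34101721  0.06      ] mouth s [ 0.60205383 -0.33970957  0.06      ]
y0 0.0139 tilt 6.14 tip [ 0.6059 -0.3409  0.1289] head [ 0.6213 -0.3403  0.2721] proj head/fl/ [326.6 276.1] [325.7 212.9]
tip [ 0.6062 -0.3409  0.1231] [ 0.3269  0.0291 -0.    ]
flange c [ 0.6106 -0.3407  0.1638] [ 0.2863  0.0246 -0.    ]
shaft [ 0.6208 -0.3403  0.2341] [ 0.216   0.0144 -0.    ]
```

Call:
play_rows(series="0.005 0.002 0 0 -1; 0.01 0.002 0 0 -1; 0.015 0 0 0 -1; 0.015 0 0 0 -1; 0.008 0 0 0 -1; 0 0 0 0 -1; 0 0 0 0 -1")

```text
time_s: 24.6
tcp_pos: [0.6314, -0.3404, 0.3964]
ee_rot: [55.3, 90.0, 147.7]
wrist_force: [-0.1, 0.5, -2.5]
grip_width: 0.0279
```

```bash
python3 -c "
from h import *
st();grab('wrist','w18');grab('scene','s18');crop('w18',200,60,460,330,2.8,'c16');crop('s18',190,90,330,210,5.5,'c12')
"
```

```text
t 24.6 [ 0.6314 -0.3404  0.3964] yaw 92.47 w 0.0279 F [-0.09  0.5  -2.46] M [ 0.044 -0.231 -0.03 ] q [ -32.6   15.7   85.5   -0.    78.9 -125.1]
```

View pics/c16.png

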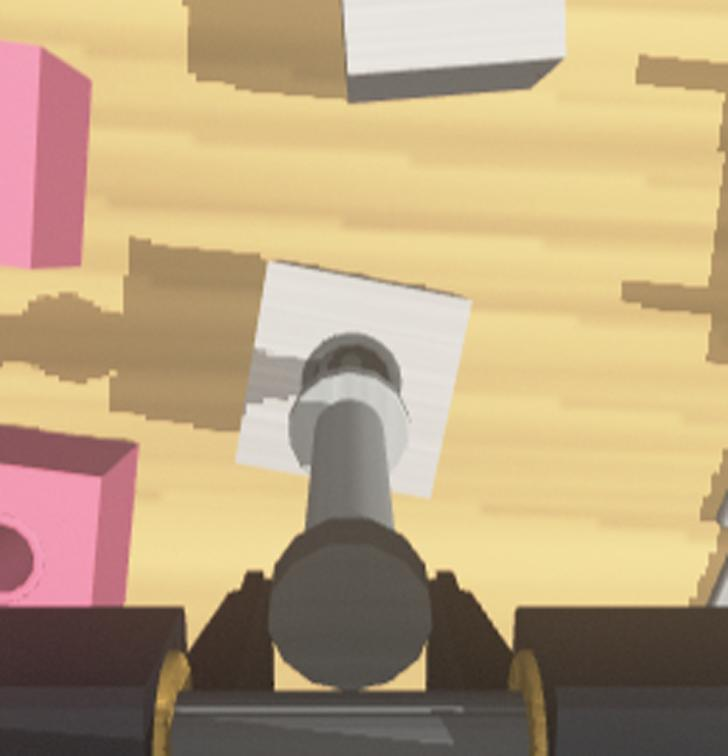

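View pics/c12.png

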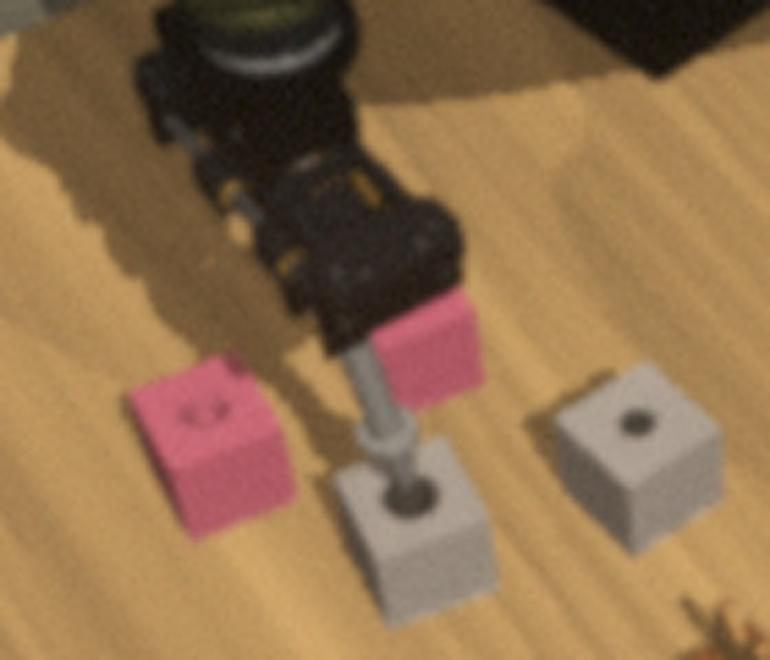

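```bash
python3 -c "
from h import *
print('mouth w',atz('w18',200+352/2.8,60+381/2.8,.06))
tilt('w18',60+605/2.8,60+428/2.8)
p,y,o=pose();M=R.from_euler('xyz',o['ee_rot'],degrees=True).as_matrix()
for n,q in [('tip',(405,486)),('flange c',(387,432)),('shaft',(360,352))]:
  P=onplane('s18',190+q[0]/5.5,90+q[1]/5.5,p,M[:,2]);print(n,P.round(4),(M.T@(P-p)).round(4))
"
```

```text
mouth w [ 0.60317069 -0.34123103  0.06      ]
y0 0.0147 tilt 6.11 tip [ 0.602  -0.3421  0.0766] head [ 0.6171 -0.3413  0.2198] proj head/fl/ [325.5 276.1] [325.  212.9]
tip [ 0.6027 -0.342   0.0673] [0.3305 0.0294 0.    ]
flange c [ 0.6075 -0.3418  0.1139] [ 0.2839  0.0245 -0.    ]
shaft [ 0.6144 -0.3414  0.1787] [0.2191 0.0176 0.    ]
```

Call:
play_rows(series="0.005 0 0.001 0 -1; 0.008 0 0 0 -1; 0.008 0 0 0 -1; 0.005 0 0 0 -1; 0 0 0 0 -1; 0 0 0 0 -1")

```text
time_s: 25.3
tcp_pos: [0.6313, -0.3393, 0.3704]
ee_rot: [58.5, 90.0, 151.0]
wrist_force: [0.5, 0.7, -3.2]
grip_width: 0.0271
```

```bash
python3 -c "
from h import *
st();grab('wrist','w19');grab('scene','s19');crop('w19',200,60,460,330,2.8,'c16');crop('s19',190,90,330,210,5.5,'c12')
"
```

```text
t 25.3 [ 0.6313 -0.3393  0.3704] yaw 92.47 w 0.0271 F [ 0.53  0.72 -3.19] M [ 0.056 -0.156  0.047] q [ -32.5   16.5   87.    -0.    76.5 -125. ]
```

View pics/c16.png

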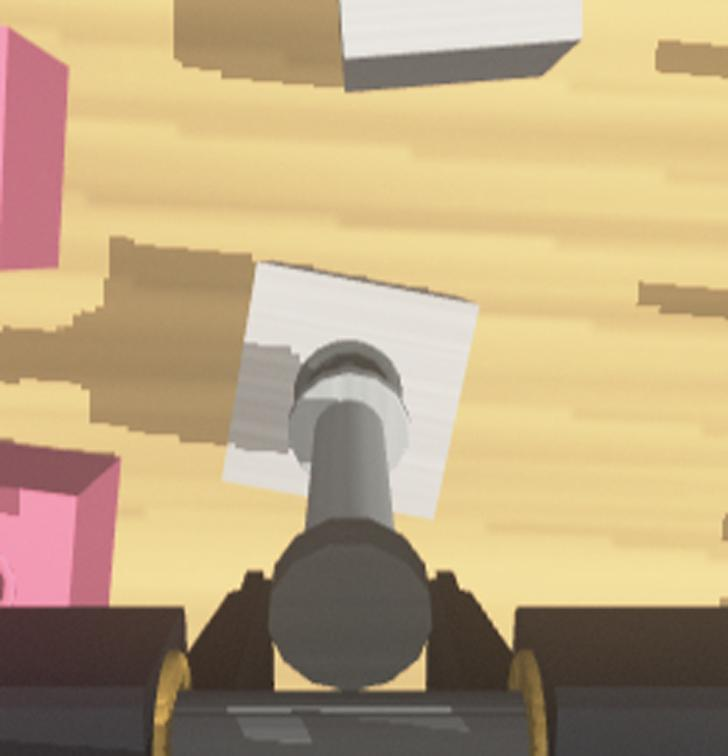

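View pics/c12.png

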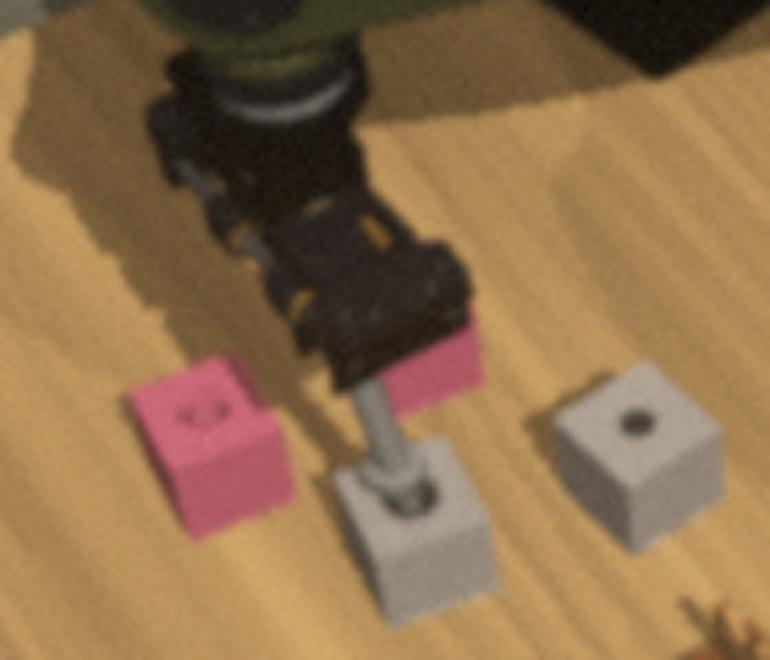

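Call:
play_rows(series="0 0.003 0 0 -1; 0.001 0.003 0 0 -1; 0.001 0.003 0 0 -1; 0.001 0.003 0 0 -1; 0.001 0.002 0 0 -1; 0 0 0 0 -1")

```text
time_s: 26.0
tcp_pos: [0.617, -0.34, 0.3666]
ee_rot: [63.1, 90.0, 155.6]
wrist_force: [-0.2, 0.2, -4.1]
grip_width: 0.0279
```

```bash
python3 -c "
from h import *
st();grab('wrist','w20');grab('scene','s20');crop('w20',200,60,460,330,2.8,'c16');crop('s20',190,90,330,210,5.5,'c12')
"
```

```text
t 26.0 [ 0.617  -0.34    0.3666] yaw 92.46 w 0.0279 F [-0.2   0.23 -4.1 ] M [ 0.067 -0.244  0.001] q [ -33.2   15.2   89.    -0.    75.8 -125.7]
```

View pics/c16.png

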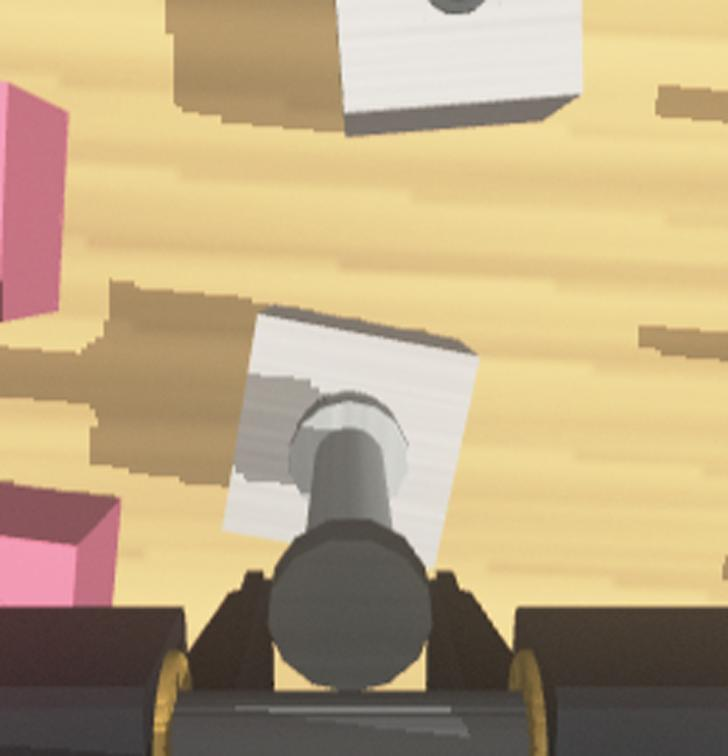

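View pics/c12.png

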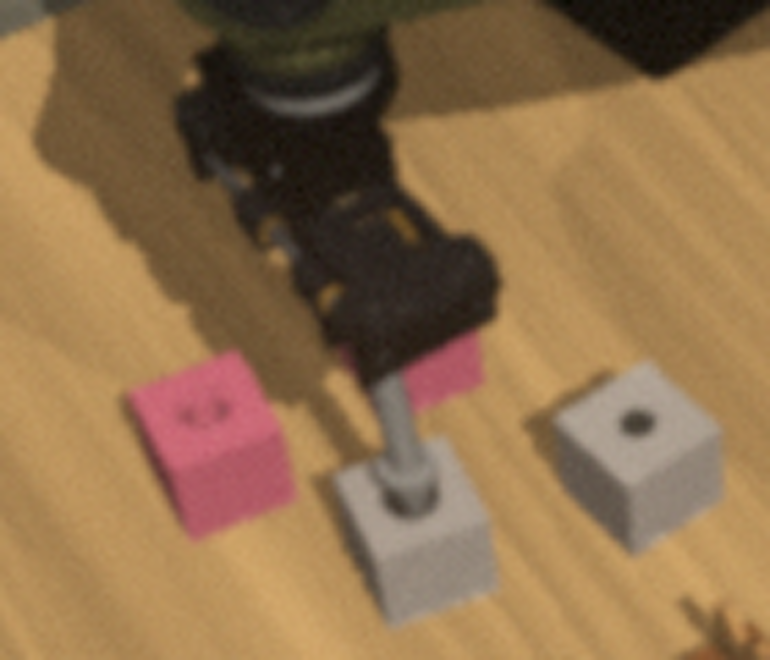

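```bash
python3 -c "
from h import *
p,y,o=pose();M=R.from_euler('xyz',o['ee_rot'],degrees=True).as_matrix()
tilt('w20',60+605/2.8,60+455/2.8,ax=.183)
for n,q in [('flange c',(402,470)),('shaft',(391,380))]:
  P=onplane('s20',190+q[0]/5.5,90+q[1]/5.5,p,M[:,2]);print(n,P.round(4),(M.T@(P-p)).round(4))
crop('s20',235,140,295,205,12,'c18')
"
```

```text
y0 0.0119 tilt 2.62 tip [ 0.5988 -0.3407  0.0398] head [ 0.6053 -0.3404  0.1837] proj head/fl/ [326.3 276.1] [325.6 222.5]
flange c [ 0.6035 -0.3405  0.0824] [ 0.2843  0.0138 -0.    ]
shaft [ 0.6011 -0.3406  0.1506] [ 0.2161  0.0162 -0.    ]
```

View pics/c18.png

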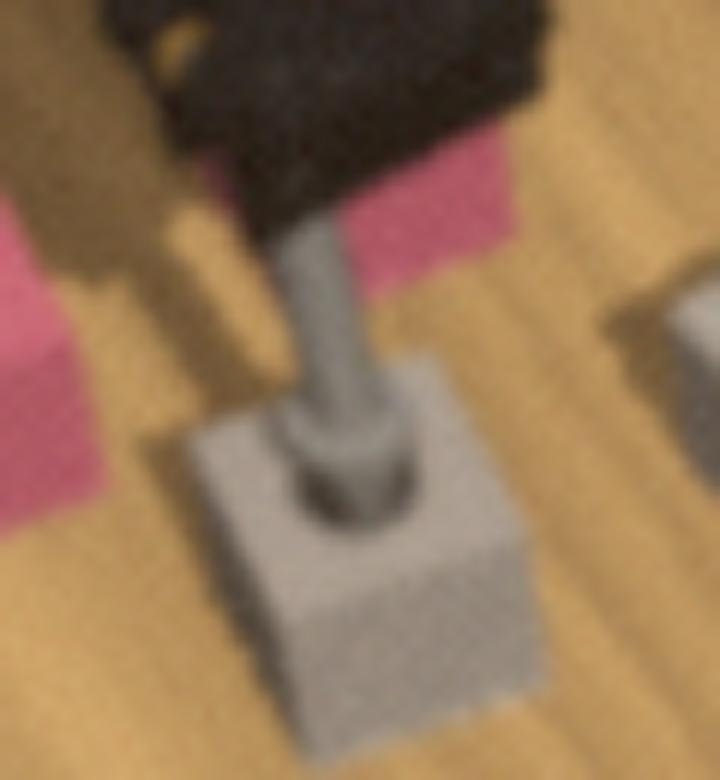

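Call:
play_rows(series="0.004 0.001 0 0 -1; 0.005 0 0 0 -1; 0.004 0 0 0 -1; 0 0 0 0 -1")

```text
time_s: 26.5
tcp_pos: [0.6161, -0.3398, 0.3523]
ee_rot: [54.8, 89.9, 147.3]
wrist_force: [-0.8, 0.5, -3.7]
grip_width: 0.0276
```

Call:
play_rows(series="0.002 0 0 0 -1; 0.002 0 0 0 -1; 0 0 0 0 -1")

```text
time_s: 26.8
tcp_pos: [0.6163, -0.34, 0.3494]
ee_rot: [58.6, 90.0, 151.0]
wrist_force: [-0.3, -0.2, -2.8]
grip_width: 0.0276
```

```bash
python3 -c "
from h import *
st();grab('wrist','w21');grab('scene','s21');crop('w21',200,60,460,330,2.8,'c16');crop('s21',235,140,295,205,12,'c18')
"
```

```text
t 26.8 [ 0.6163 -0.34    0.3494] yaw 92.48 w 0.0276 F [-0.25 -0.18 -2.78] M [ 0.105 -0.213 -0.024] q [ -33.2   15.8   89.9   -0.    74.3 -125.7]
```

View pics/c16.png

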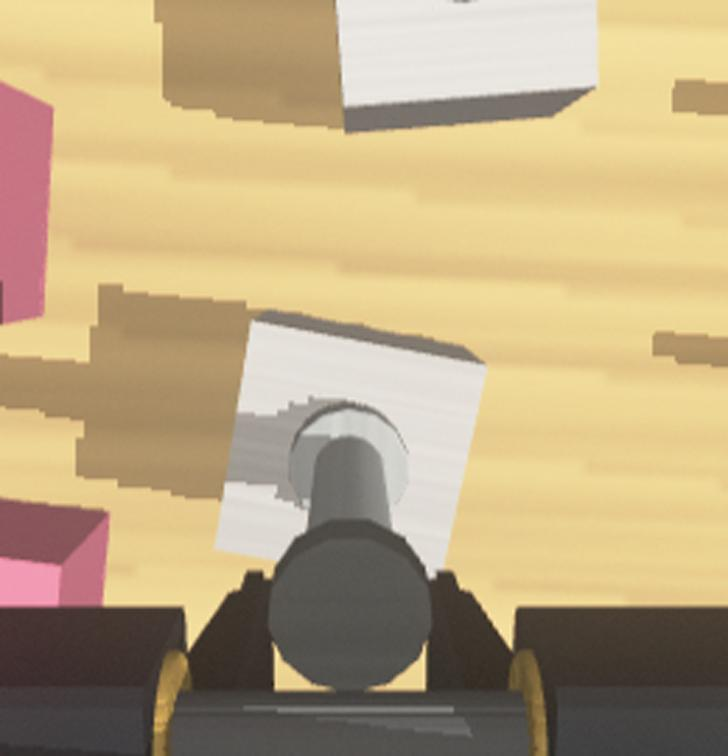

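View pics/c18.png

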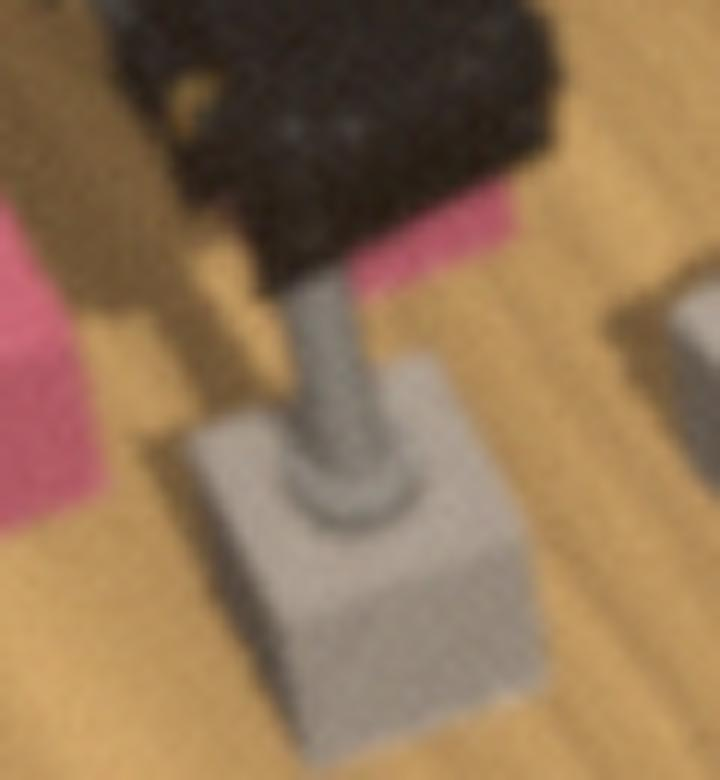

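Call:
play_rows(series="0.002 0 0 0 -1; 0.002 0 0 0 -1; 0 0 0 0 -1")

```text
time_s: 27.2
tcp_pos: [0.6166, -0.3401, 0.3475]
ee_rot: [-125.5, 89.9, -33.0]
wrist_force: [-1.7, -0.1, 3.2]
grip_width: 0.0276
```

Call:
play_rows(series="0.002 0 0 0 -1; 0.001 0 0 0 -1; 0 0 0 0 -1")

```text
time_s: 27.5
tcp_pos: [0.6168, -0.3406, 0.3472]
ee_rot: [-133.4, 89.7, -40.9]
wrist_force: [-2.2, 0.4, 10.5]
grip_width: 0.0277
```

```bash
python3 -c "
from h import *
st();grab('wrist','w22');grab('scene','s22');crop('w22',200,60,460,330,2.8,'c16');crop('s22',235,140,295,205,12,'c18')
"
```

```text
t 27.5 [ 0.6168 -0.3406  0.3472] yaw 92.48 w 0.0277 F [-2.15  0.41 10.48] M [ 0.231  0.39  -0.038] q [ -33.3   15.9   90.    -0.    73.8 -125.7]
```

View pics/c16.png

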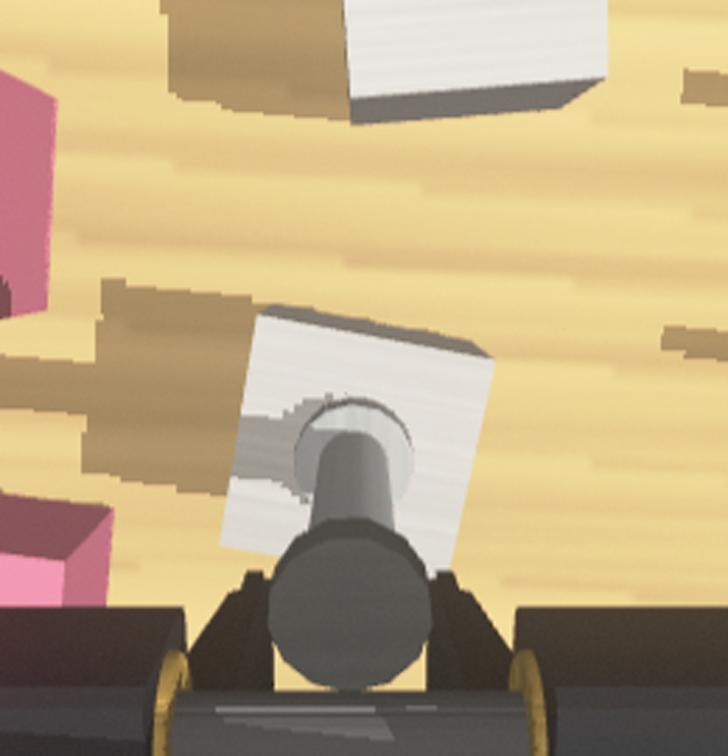

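View pics/c18.png

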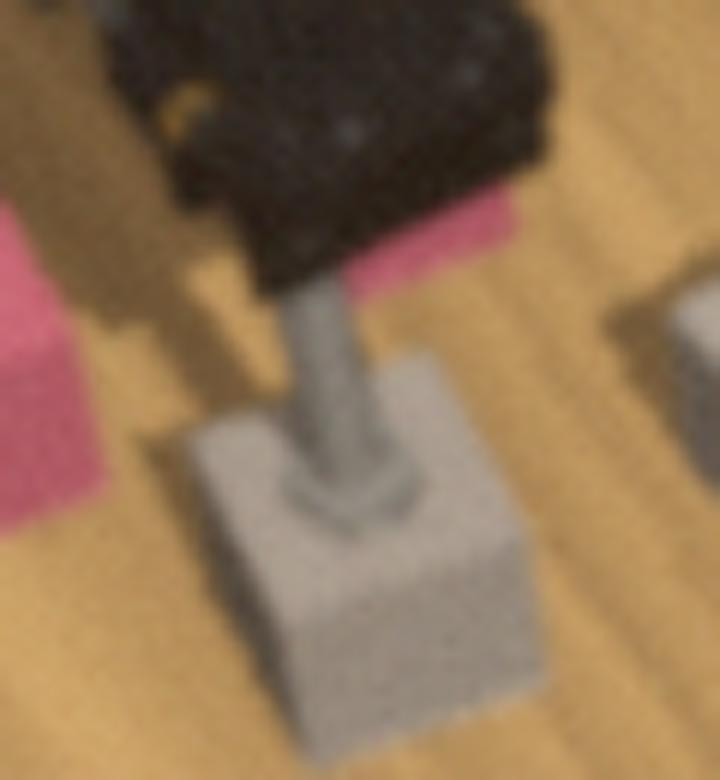

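Call:
play_rows(series="-0.003 0 0 0 -1; 0 0 0 0 -0.35; 0 0 0 0 -0.3; 0 0 0 0 -0.1; 0 0 0 0 0.2; 0 0 0 0 0.3; 0 0 0 0 0.3")

```text
time_s: 28.3
tcp_pos: [0.6163, -0.34, 0.3456]
ee_rot: [45.8, 90.0, 138.3]
wrist_force: [-0.1, -0.1, 0.2]
grip_width: 0.0588
```

```bash
python3 -c "
from h import *
st();grab('wrist','w23');grab('scene','s23');crop('w23',200,60,460,330,2.8,'c16');crop('s23',235,140,295,205,12,'c18')
"
```

```text
t 28.3 [ 0.6163 -0.34    0.3456] yaw 92.48 w 0.0588 F [-0.1  -0.1   0.23] M [ 0.094 -0.15   0.007] q [ -33.2   16.    90.1    0.    73.9 -125.7]
```

View pics/c16.png

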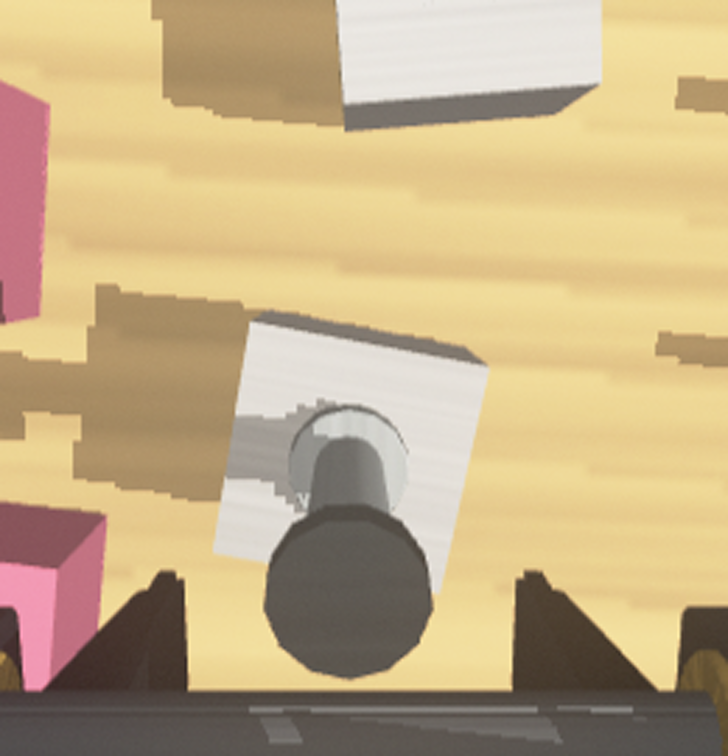

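View pics/c18.png

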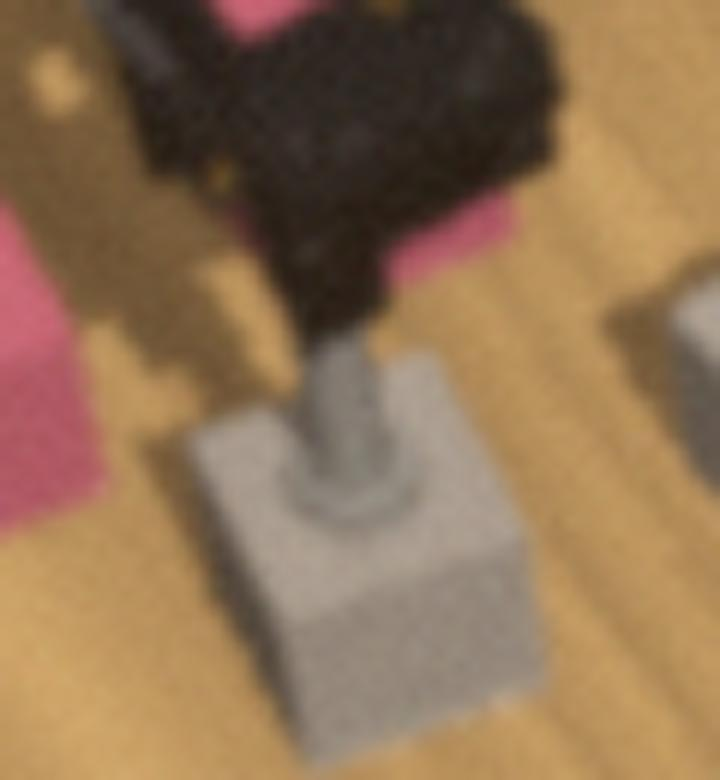

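Call:
play_rows(series="-0.01 0 0 0 0.6; -0.03 0 0 0 0.6; -0.04 0 0 0 0.6; -0.04 0 0 0 0.6; 0 -0.03 0.03 0 0.6; 0 -0.03 0.03 0 0.6; 0 -0.03 0.03 0 0.6; 0 0 0 0 0.6")

```text
time_s: 29.2
tcp_pos: [0.7047, -0.2422, 0.4664]
ee_rot: [-57.4, 89.9, 35.4]
wrist_force: [-0.5, -0.5, 0.0]
grip_width: 0.0763
```

```bash
python3 -c "
from h import *
st();grab('scene','s24');grab('top','t24');grab('wrist','w24');crop('s24',225,120,305,210,8,'c18')
"
```

```text
t 29.2 [ 0.7047 -0.2422  0.4664] yaw 92.77 w 0.0763 F [-0.46 -0.53  0.  ] M [ 0.084 -0.158 -0.025] q [-2.310e+01  1.730e+01  7.680e+01  1.000e-01  8.580e+01 -1.159e+02]
```

View pics/c18.png

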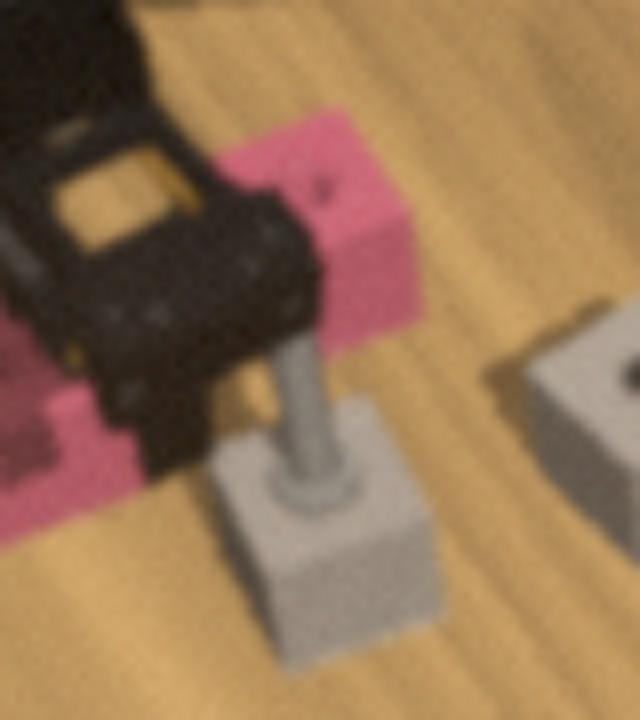

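View pics/t24.png

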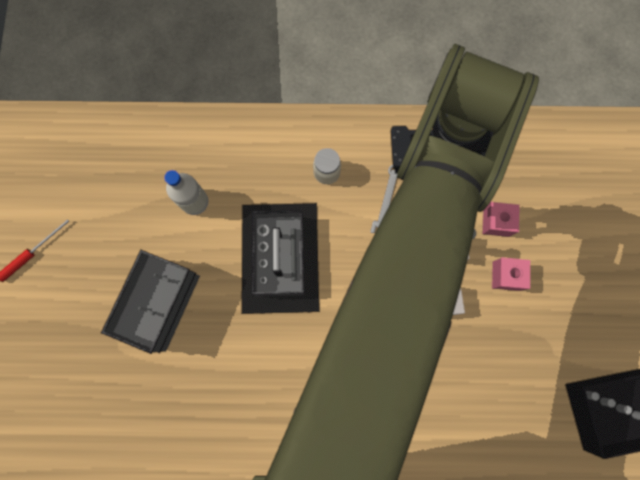

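View pics/w24.png

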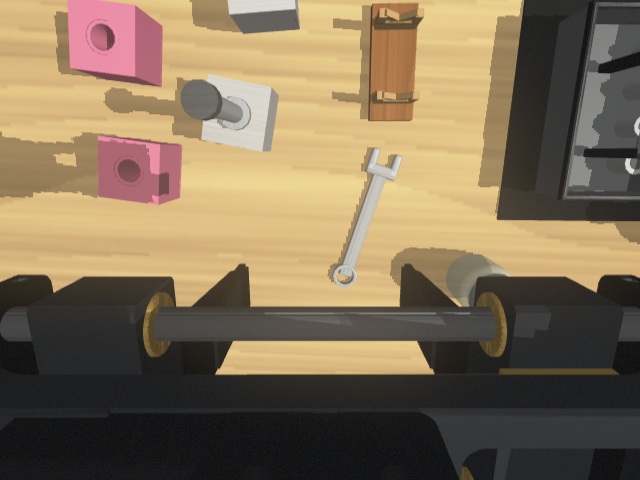

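View pics/s24.png

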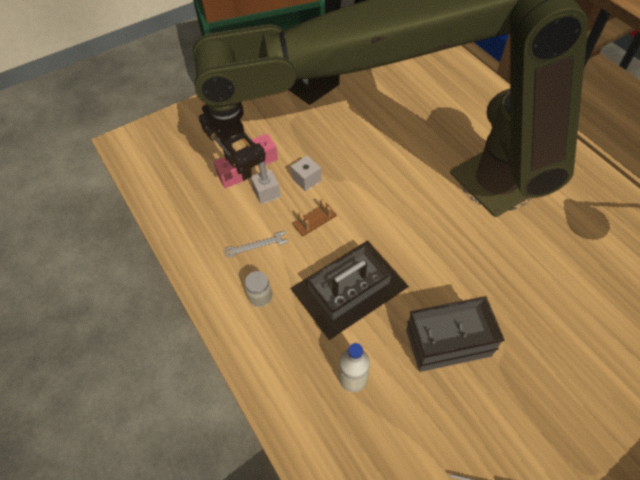

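Call:
play_rows(series="0 0 0.02 0 0.6; 0 0 0 0 0.6; 0 0 0 0 0.6; 0 0 0 0 0.6; 0 0 0 0 0.6")

```text
time_s: 29.85
tcp_pos: [0.7013, -0.2267, 0.4658]
ee_rot: [-160.5, 90.0, -68.0]
wrist_force: [-0.9, 0.3, 0.1]
grip_width: 0.076
```

```bash
python3 -c "
from h import *
st();grab('wrist','w25');grab('scene','s25');crop('w25',130,40,330,190,4,'c19');crop('s25',225,120,305,210,8,'c18')
c=[.6027,-.3408]
for z in (.170,.158,.068,.06): p=proj('w25',[*c,z]);q=proj('s25',[*c,z]);print(z,((p-[130,40])*4).round(0),((q-[225,120])*8).round(0))
"
```

```text
t 29.85 [ 0.7013 -0.2267  0.4658] yaw 92.44 w 0.076 F [-0.93  0.25  0.12] M [ 0.114 -0.186  0.01 ] q [ -22.1   16.3   78.1   -0.    85.6 -114.5]
0.17 [172. 234.] [278. 276.]
0.158 [198. 243.] [282. 300.]
0.068 [340. 291.] [311. 468.]
0.06 [349. 294.] [313. 482.]
```

View pics/c19.png

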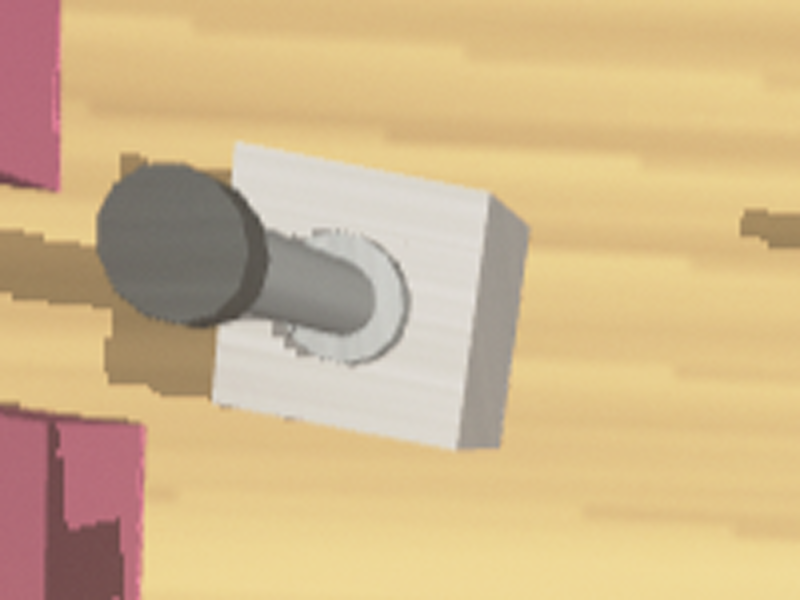

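View pics/c18.png

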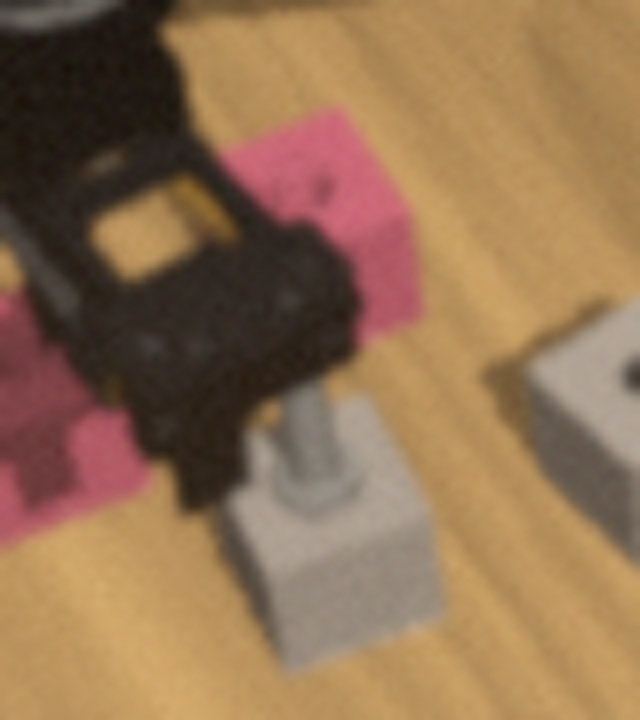

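```bash
python3 -c "
from h import *
st();sign_off()"
```

```text
t 29.95 [ 0.7014 -0.2266  0.4657] yaw 92.44 w 0.0758 F [-0.07  0.16  0.56] M [ 0.096 -0.184 -0.002] q [ -22.1   16.3   78.1   -0.    85.6 -114.5]
the job is handed in; nothing more can be done
```

The job is finished and handed in at 29.95 s of the 67 s allowed. The carry tray is flat and roughly central on the mat. The arbor was laid in the V-cradle and released, re-gripped by its head so it swung tip-down, and is now standing in the wider grey block.

**Last checks**
- **Arbor:** the flange looks flush on the block. In the last wrist picture the head-to-flange line matches a fully home, upright arbor to within about 1–2° by eye. Both points sat a few millimetres' worth of pixels off my prediction, which is about the calibration limit.
- **Seating:** it took up to about 10 N as it went home, and the arbor straightened when I let go.
- **Everything else:** in the last pictures the lower trays, bottle, jar, spanner and pink blocks look unmoved. The gripper was clear of everything, and nothing was dropped.

**What went wrong along the way**
- **First head grip:** the fingers closed on the cradle's upright at 8 N grip instead of the head. The wrist force reached about 13 N. I opened, backed off 4 mm and gripped again.
- **Hanging tilt:** the arbor hung about 6–8° off vertical, so I straightened it by moving the gripper sideways once the tip was in the socket.
- **Camera disagreement:** the top and scene cameras differed from each other by up to about 4–5 mm, so I relied on the wrist camera for the final fits.

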